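# Pack the slanted pantry bin

### The arm

A 6-joint arm with a two-finger parallel gripper is mounted at the origin on the work surface. World frame = base frame: x ahead of the robot, y to its left, z up, the work surface at z = 0. Lengths are in m, angles in degrees, forces in N, time in s.
With the tool pointing down it reaches from about 0.25 to 0.725 m from the base axis. Payload 9.7 kg.
Tool frame: the origin (TCP) lies at the very end of the fingers, on their centre line; the grasp point (between the pads) lies 19 mm behind it (bot.hold_point_z is the distance from the TCP to the grasp point, in m); z points along the fingers, y is the line along which they close (so a half turn about z gives the same grasp; the last joint's range is limited). The gripper opens to 85 mm and grips with 20 to 120 N. Pads are 22 mm wide; open, the fingers measure 114 mm over their backs; the gripper's body (76 mm by 85 mm) begins 54 mm behind the grasp point. The pads swing forward as they close: fully open they stand 13 mm farther back than shut.
Start: joints at [70.187, 4.979, 10.078, 95.1, 0, 90], TCP at [0.186, 0.517, 0.231] pointing down, gripper open.
Joint ranges: [-179.16, 179.16], [-48.56, 103.87], [-65.8, 70.77], [-126.05, 130.52], [-82.76, 87.17], [-180, 180]. Speed limits (degrees/s): [127.2, 127.2, 147.25, 180, 180, 180].

### API

Orientations are given as [roll, pitch, yaw] about the fixed x, y, z axes, in that order (R = Rz(yaw) Ry(pitch) Rx(roll)).
In Python, from workcell import bot gives the robot as it stands.
- The arm moves only by the tool play_rows, never from a script. Its argument "targets" is a list of rows, each an object with "grip": the closure in counts, from 0 (fully open) to 255 (shut); "linear": the shift along the world's x, y, z in cm, a list of three; "delta_rot": the turn, a rotation vector about the world's x, y, z in rad, a list of three. A call has 1 to 10 rows; each row is the pose to reach, as a shift and turn from the pose commanded when the call began; what a row does not reach only later rows make up. A row lasts 1/10 s, in which the tool goes at most 50 mm and 8.59 degrees, less where a joint would pass 70% of its speed; a pose out of reach is approached as far as the arm can. A call with a gripper value outside its range is refused whole. The fingers move at their own pace and stop on an object; "force" is the grip in N (left out, the last holds). Time passes only in rows, so rows that repeat a pose let the fingers close. It gives the time, the measured TCP pose, the force, the opening and the grip force at its end, in the units of the state.
- bot.get_obs(): the state, without advancing time (a new reading comes with each control period).
- bot.camera(name): name is "side" or "top"; returns a dict with "color" (384x512x3 uint8, red, green, blue), "range_z" (384x512 float32, m along the optical axis (not along the pixel's ray), 0 where there is no reading), "fov_y" (degrees; the focal length in pixels is half the picture's height over the tangent of half this angle, whatever the lens; pixels are square), "cx", "cy" (the principal point, pixels), "dist_coeffs" ([k1, k2, p1, p2, k3] as OpenCV has them; the pictures are not rectified), "world_to_cam" (4x4, takes a point from world to camera coordinates). Camera axes: x right, y up, looking along -z (the intrinsics and any distortion apply to the point x, -y, -z); pixel columns grow to the right and rows downward; lengths in m; the calibration is good to about 2 mm. A picture is of the moment at which its call begins.
- bot.job_done(): hands the job in; it is judged then, once.
Trained networks look in a picture, given as the dict that the camera call returned (one of the last four; its "shot" number tells which), for a name from the list of things; names that differ only in an ending like _2 or _b are one class to them, and where a whole thing is asked for, a point or a joint stands for the part that bears it (a point fixed in the world has none). Each returns a list of dicts, best first, with "conf" (0 to 1); they miss things now and then, are a little off and sometimes report something else, mostly with a low value. They report only what shows in the picture. A call takes as long as a camera call. They do not tell look-alikes from the thing itself.
- bot.search_frame(picture, target): "box" ([left, top, right, bottom] in pixels, round what is visible of it).
- bot.trace(picture, target): "pixels" (384x512 bool, what is visible of it) and "box" ([left, top, right, bottom] in pixels, round what is visible of it).
- bot.pinpoint(picture, target): "pixel" ([column, row] in pixels: a listed point, or the origin of a listed thing).
The state is a dict: "time": time; "q": joint angles; "qd": joint speeds; "joint_efforts": joint torques, N m; "ee_pos": TCP position; "tcp_rot": TCP orientation; "wrist_force": force on the tool from outside, world axes, zero at the start; "torque": the same for the moment, N m; "opening": finger opening in m; "grasp_force": force on a finger pad.
Only numpy, scipy, OpenCV 4.12 (cv2) and the standard library are available. Lean on these libraries where they do the work, as an engineer would, in place of code of your own. Each camera call takes 0.05 s, during which the arm holds its last target. There are 200 camera calls.

### The job

Pack the carton and the square canister into the slanted wooden bin beside the round tin that already stands in it, so that all three stand side by side, right way up, flat on the bin's sloping floor. They fill the bin almost exactly, so shift the tin along as needed to make room. Leave the lidded tub, the spice jar and the mug where they are.

Things in the scene. Friction and masses are not known exactly. Their poses are not given: they have to be found in the camera images.
- rack: Fixed slanted dark steel rack, 205 mm long, that carries the wooden bin. Origin: mid-length of its two rails, on top, 30 mm above the counter. z is square to the slope (25 degrees off vertical, leaning to the robot), y runs level along rack and bin, x up the slope, away from the robot.
- rack_mid (a point): Point 6 mm above the rack's origin along its z, level with the bin's inner floor; axes as the rack's. The bin is open, fixed, square to the rack and centred on it in x, but its middle is up to 15 mm off to either y side: not reported, find it by touch or sight. Inside 151 mm along y, 66 mm along x; walls 6 mm thick, rims 40 mm above its floor.
- tin_mid (a point): Centre, half-way up, of the round steel tin with a paper band, 50 mm across and 84 mm tall, 0.15 to 0.35 kg. It starts standing loose on the bin's sloping floor, anywhere within 22 mm of the middle of its length. Tin, canister and carton (50 + 58 + 40 mm) leave 3 mm spare in the row; all stand well above the rims and can be held there across the bin. Its z axis is its own axis, upwards.
- carton_mid (a point): Centre, half-way up, of the upright cardboard carton, 62 mm (its x) by 40 mm (its y) by 95 mm tall (its z), 0.12 to 0.26 kg. Starts upright on the counter to the robot's right. In the bin its 62 mm side goes along the bin's x, its 40 mm side along the bin's y; either way round.
- canister_mid (a point): Centre, half-way up, of the square canister of pale translucent plastic with a white lid: 58 by 58 mm, 92 mm tall in all; the top 10 mm is the lid, 50 by 50 mm. 0.19 to 0.4 kg. z is upwards. Starts upright on the counter to the robot's right. Any of its four ways round will do.
- tub_mid (a point): Bystander: centre, half-way up, of a round translucent tub with a red lid, 94 mm across, 170 mm tall, beyond the work, roughly ahead of the robot.
- spice_mid (a point): Bystander: centre, half-way up, of a small closed spice jar, 44 mm across, 90 mm tall, beyond the carton and canister.
- mug_mid (a point): Bystander: centre, half-way up, of a white mug, 80 mm across, 90 mm tall, to the robot's left.
There are look-alikes about, which are no part of the job. Leave any black look-alike of the part that bears tin_mid alone.

How it is judged (in metres and radians):
At the end, for the whole second after the job is handed in: The tin, the carton and the canister all stand inside the bin, right way up, within about 7 degrees of square to its sloping floor and with their feet within 4 mm of it, at rest (z of tin_mid in the frame of rack between 0.044 and 0.052 m and x of tin_mid in the frame of rack between -0.025 and 0.025 m and y of tin_mid in the frame of rack between -0.083 and 0.083 m and angle between the z axis of each of tin_mid, carton_mid, canister_mid and the z axis of rack, either way round below 0.12 rad and angle between each of tin_mid, carton_mid, canister_mid's own z axis and vertical below 0.8 rad and linear speed of each of tin, carton, canister below 0.02 m/s and z of carton_mid in the frame of rack between 0.0495 and 0.0575 m and x of carton_mid in the frame of rack between -0.025 and 0.025 m and y of carton_mid in the frame of rack between -0.083 and 0.083 m and z of canister_mid in the frame of rack between 0.048 and 0.056 m and x of canister_mid in the frame of rack between -0.025 and 0.025 m and y of canister_mid in the frame of rack between -0.083 and 0.083 m and distance between tin_mid and carton_mid below 0.118 m and distance between each of tin_mid, carton_mid and canister_mid below 0.118 m); the robot touches nothing.
It fails at once if the tub is pushed more than 30 mm or tipped over (distance of tub_mid from where it was at the start of the episode above 0.03 m or angle between tub_mid's own z axis and vertical above 0.6 rad).
It fails at once if the spice is pushed more than 30 mm or tipped over (distance of spice_mid from where it was at the start of the episode above 0.03 m or angle between spice_mid's own z axis and vertical above 0.6 rad).
It fails at once if the mug is pushed more than 30 mm or tipped over (distance of mug_mid from where it was at the start of the episode above 0.03 m or angle between mug_mid's own z axis and vertical above 0.6 rad).
It also fails if it takes over 72 s, if anything falls off the work surface, if the arm or the gripper's body presses on something with over 40 N, if the wrist force passes 120 N, or if a joint passes its speed limit or range.

## Working session

There is one attempt and no reset: what is moved stays moved. The work goes in short steps, Python scripts to look and compute and a tool call to move; the robot and the scene stay as the last step left them, time stands still between calls to the robot, and variables do not carry over. Pictures are saved under pics/ and viewed, at most 10 in all, crops included, and the job is handed in when it is done.

Besides the shell and the picture viewer there is one more tool, called after "Emit:" by a JSON object that holds its "name" and its "arguments", one argument or row to a line. play_rows: Moves the arm, as the interface text tells. Its arguments: {"type":"object","properties":{"targets":{"type":"array","items":{"type":"object","properties":{"grip":{"type":"number"},"linear":{"type":"array","items":{"type":"number"}},"delta_rot":{"type":"array","items":{"type":"number"}}}}},"force":{"type":"number"}},"required":["targets"]}

```bash
ls; mkdir -p pics
cat > h.py <<'E'
import numpy as np, cv2
from workcell import bot
def K(p):
    f=p["color"].shape[0]/2/np.tan(np.radians(p["fov_y"])/2)
    return np.array([[f,0,p["cx"]],[0,f,p["cy"]],[0,0,1.]]), np.array(p["dist_coeffs"],float)
def cloud(p):
    """HxWx3 world points, nan where no range"""
    k,d=K(p); h,w=p["range_z"].shape
    uv=np.stack(np.meshgrid(np.arange(w),np.arange(h)),-1).reshape(-1,1,2).astype(float)
    n=cv2.undistortPoints(uv,k,d).reshape(-1,2)
    z=p["range_z"].reshape(-1).astype(float)
    c=np.stack([n[:,0]*z,-n[:,1]*z,-z,np.ones_like(z)],1)
    W=(np.linalg.inv(np.array(p["world_to_cam"]))@c.T).T[:,:3]
    W[z<=0]=np.nan
    return W.reshape(h,w,3)
def proj(p,P):
    k,d=K(p); P=np.atleast_2d(P)
    c=(np.array(p["world_to_cam"])@np.c_[P,np.ones(len(P))].T).T[:,:3]*[1,-1,-1]
    return cv2.projectPoints(c,np.zeros(3),np.zeros(3),k,d)[0].reshape(-1,2)
E
cat > a.py <<'E'
from h import *
np.set_printoptions(precision=3,suppress=True)
ims=[]
for n in ("side","top"):
    p=bot.camera(n); W=cloud(p); im=p["color"][:,:,::-1].copy()
    print(n,"cam pos",np.linalg.inv(np.array(p["world_to_cam"]))[:3,3])
    for t in ("rack","tin_mid","carton_mid","canister_mid","tub_mid","spice_mid","mug_mid"):
        for r in bot.trace(p,t)[:3]:
            q=W[r["pixels"]]; q=q[~np.isnan(q[:,0])]
            if len(q): print(t,round(r["conf"],2),r["box"],np.percentile(q,[3,50,97],axis=0).round(3).tolist())
            b=[int(v) for v in r["box"]]; cv2.rectangle(im,b[:2],b[2:],(0,255,0),1); cv2.putText(im,t[:4]+"%.2f"%r["conf"],(b[0],b[1]-2),0,.35,(0,0,255),1)
    cv2.imwrite(f"pics/{n}0.png",cv2.resize(im,(800,600)))
    np.savez(n+"0.npz",**{k:v for k,v in p.items()})
print(bot.get_obs(),bot.hold_point_z)
E
python3 a.py
```

```text
pics
side cam pos [0.268 0.893 0.883]
tin_mid 0.81 [226.7, 211.8, 252.4, 241.1] [[0.508, 0.156, 0.041], [0.538, 0.191, 0.098], [0.579, 0.2, 0.121]]
tin_mid 0.63 [181.4, 223.4, 199.5, 250.5] [[0.655, 0.176, 0.007], [0.679, 0.23, 0.045], [0.713, 0.259, 0.053]]
carton_mid 0.76 [275.9, 132.6, 290.3, 159.2] [[0.495, -0.352, 0.009], [0.526, -0.324, 0.063], [0.561, -0.307, 0.097]]
carton_mid 0.57 [230.0, 135.4, 237.9, 160.3] [[0.688, -0.342, -0.0], [0.705, -0.254, 0.052], [0.746, -0.245, 0.091]]
canister_mid 0.78 [275.5, 170.7, 292.5, 196.7] [[0.426, -0.115, 0.01], [0.456, -0.08, 0.066], [0.493, -0.065, 0.096]]
tub_mid 0.8 [181.8, 145.1, 214.5, 192.0] [[0.724, -0.075, 0.01], [0.755, -0.014, 0.127], [0.802, 0.002, 0.172]]
spice_mid 0.6 [230.7, 138.6, 236.7, 158.1] [[0.691, -0.277, 0.017], [0.704, -0.252, 0.062], [0.722, -0.245, 0.092]]
mug_mid 0.65 [291.2, 278.0, 321.1, 326.3] [[0.258, 0.318, 0.005], [0.294, 0.365, 0.055], [0.329, 0.42, 0.092]]
top cam pos [0.279 0.036 1.223]
rack 0.59 [165.6, 161.8, 173.1, 187.3] [[0.542, 0.268, -0.0], [0.581, 0.279, 0.017], [0.612, 0.29, 0.045]]
tin_mid 0.
[... 537 characters left out ...]
.805, -0.004, 0.174]]
spice_mid 0.72 [330.6, 116.8, 352.0, 141.5] [[0.687, -0.292, 0.001], [0.7, -0.265, 0.071], [0.725, -0.249, 0.093]]
mug_mid 0.91 [112.9, 249.6, 154.0, 276.7] [[0.259, 0.315, 0.001], [0.295, 0.367, 0.03], [0.331, 0.421, 0.092]]
{'time': 0.8, 'q': array([70.188,  4.977, 10.077, 95.1  ,  0.001, 89.999]), 'qd': array([-0.072, -0.029,  0.004,  0.069,  0.027, -0.02 ]), 'joint_efforts': array([  0.001, -52.004,  46.485,   0.001,   0.   ,  -0.   ]), 'ee_pos': array([0.186, 0.517, 0.231]), 'tcp_rot': array([180.   ,  -0.001, 160.19 ]), 'wrist_force': array([-0.094,  1.007, -0.281]), 'torque': array([0.005, 0.004, 0.024]), 'grasp_force': 0.0, 'opening': 0.08566714934050265} 0.0187
```

View pictures.

View pics/side0.png

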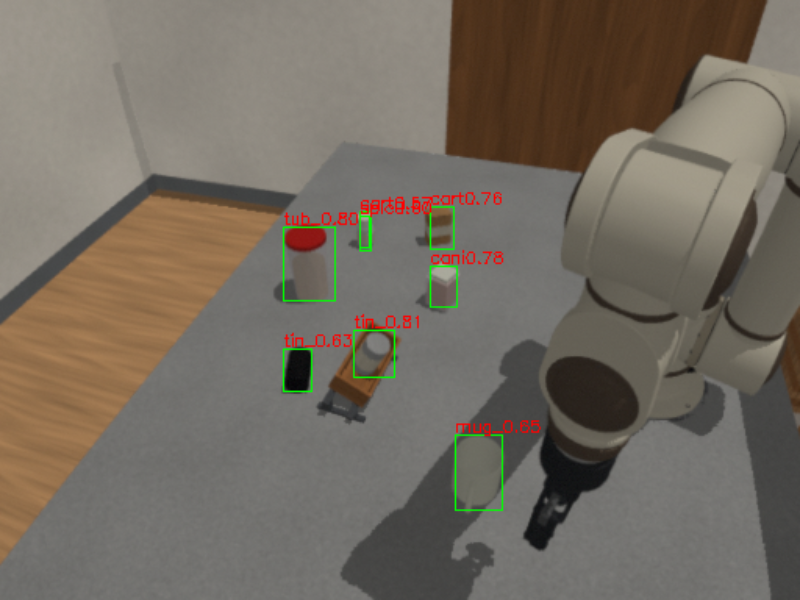

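View pics/top0.png

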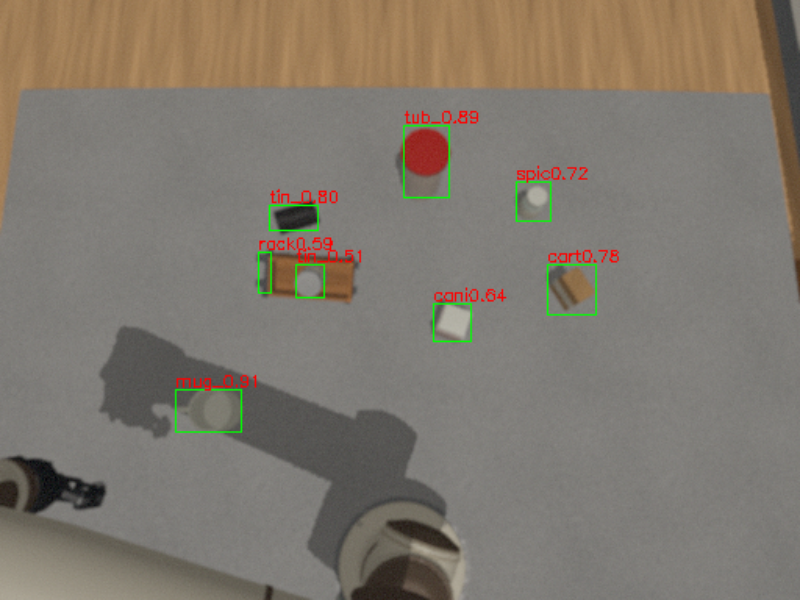

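The side view shows the bin at about (365,365) with the tin in it, and the black look-alike lying at (298,370). Carton is at (441,228) and canister at (443,286). The top view agrees: bin (312,277), canister (452,322), carton (572,288). Next I'll fit the geometry.

```bash
cat > fit.py <<'E'
from h import *
from scipy.optimize import minimize
np.set_printoptions(precision=4,suppress=True)
P={n:dict(np.load(n+"0.npz",allow_pickle=True)) for n in ("side","top")}
for p in P.values(): p["fov_y"],p["cx"],p["cy"]=[float(p[k]) for k in("fov_y","cx","cy")]
def axes(yaw):
    c,s=np.cos(yaw),np.sin(yaw); a=np.radians(25)
    Rz=np.array([[c,-s,0],[s,c,0],[0,0,1]]); Ry=np.array([[np.cos(a),0,-np.sin(a)],[0,1,0],[np.sin(a),0,np.cos(a)]])
    return Rz@Ry
masks={};allp=[]
for n,p in P.items():
    W=cloud(p); c=p["color"].astype(int)
    m=(c[...,0]-c[...,2]>35)&(W[...,2]>.01)&(W[...,2]<.14)&(W[...,1]>.05)&(W[...,1]<.3)&(W[...,0]>.42)&(W[...,0]<.68)
    masks[n]=m; q=W[m]; allp.append(q); print(n,m.sum(),q.min(0),q.max(0))
# silhouette fit: outer bin box in rack frame, origin o (z .03), bin centre y offset folded in
box=np.array([[x,y,z] for x in(-.039,.039) for y in(-.0815,.0815) for z in(0,.046)])
def cyl(c,A,r,h): 
    t=np.linspace(0,2*np.pi,40); return np.array([c+A@np.array([r*np.cos(a),r*np.sin(a),z]) for a in t for z in(-h/2,h/2)])
def hull(p,pts,S=4):
    im=np.zeros((384*S,512*S),np.uint8); h=cv2.convexHull((proj(p,pts)*S+S/2-.5).astype(np.float32)).round().astype(np.int32)
    cv2.fillConvexPoly(im,h,255); return cv2.resize(im,(512,384),interpolation=cv2.INTER_AREA)/255.
def cost(v,views=("side","top"),ret=False):
    o=np.array([v[0],v[1],.03]); A=axes(v[2]); t=o+A@np.array([v[3],v[4],.048]); e=0
    for n in views:
        p=P[n]; b=hull(p,o+box@A.T); tn=hull(p,cyl(t,A,.025,.084)); want=np.clip(b-tn,0,1)
        e+=np.abs(want-masks[n]).sum()
    return e
for views in (("side",),("top",),("side","top")):
    best=None
    for y0 in(-.1,0,.1):
        r=minimize(cost,[.565,.185,y0,-.003,0],args=(views,),method="Nelder-Mead",options=dict(initial_simplex=np.array([.565,.185,y0,-.003,0])+np.vstack([np.zeros(5),np.diag([.012,.012,.08,.01,.015])]),maxiter=250))
        if best is None or r.fun<best.fun: best=r
    v=best.x; print(views,"binctr",v[:2],"yaw",np.degrees(v[2]),"tin xy in bin",v[3:],"cost",best.fun)
p=P["top"]
for n,p in P.items():
  W=cloud(p)
  for t,c,h in(("carton",(.527,-.332),.095),("canister",(.457,-.095),.092)):
    m=(np.abs(W[...,0]-c[0])<.06)&(np.abs(W[...,1]-c[1])<.06)&(W[...,2]>h-.008)&(W[...,2]<h+.012)
    q=W[m]; print(n,t,len(q),"z",np.median(q[:,2]),cv2.minAreaRect((q[:,:2]*1000).astype(np.float32)))
# tin top
  m=(np.hypot(W[...,0]-.53,W[...,1]-.173)<.06)&~masks[n]&(W[...,2]>.1); q=W[m]; print(n,"tin top",q.mean(0),q.min(0),q.max(0))
E
time python3 fit.py
```

```text
side 816 [0.5023 0.0945 0.0102] [0.5983 0.262  0.114 ]
top 1121 [0.5046 0.094  0.0182] [0.5939 0.2621 0.0929]
('side',) binctr [0.5635 0.1739] yaw -4.132810577875885 tin xy in bin [ 0.0002 -0.0026] cost 76.34901960784313
('top',) binctr [0.5622 0.1782] yaw -3.8359914096642513 tin xy in bin [ 0.0002 -0.0037] cost 121.78039215686275
('side', 'top') binctr [0.5626 0.1763] yaw -3.70976038046414 tin xy in bin [ 0.0011 -0.0024] cost 235.28235294117647
side carton 111 z 0.09474157917137638 ((528.2514038085938, -337.42852783203125), (62.57075881958008, 45.86429977416992), 28.265153884887695)
side canister 167 z 0.09359153291884792 ((459.5914611816406, -95.70013427734375), (55.393959045410156, 55.781436920166016), 68.68130493164062)
side tin top [0.5284 0.1804 0.1128] [0.5033 0.1512 0.1006] [0.558  0.2009 0.1259]
top carton 264 z 0.09572478139369633 ((529.4141845703125, -340.080810546875), (61.93587112426758, 41.622779846191406), 29.77831268310547)
top canister 301 z 0.09251166254115661 ((461.1828308105469, -98.5174560546875), (56.87942886352539, 54.29146957397461), 71.41708374023438)
top tin top [0.5287 0.1756 0.1124] [0.5043 0.1523 0.1001] [0.5599 0.2    0.1245]
real	0m5.468s
user	0m9.193s
sys	0m2.110s
```

```bash
cat > t.py <<'E'
from h import *
from scipy.spatial.transform import Rotation as R
import sys
np.set_printoptions(precision=4,suppress=True)
YAW=-3.8; O=np.array([.5626,.1763,.03])
A=(R.from_euler('z',YAW,degrees=True)*R.from_euler('y',-25,degrees=True)).as_matrix()
def state(): 
    s=bot.get_obs(); return s,np.array(s["ee_pos"]),R.from_euler('xyz',s["tcp_rot"],degrees=True)
def binR(): return R.from_matrix(np.c_[np.cross(A[:,0],-A[:,2]),A[:,0],-A[:,2]])
def downR(yaw): return R.from_euler('xyz',[180,0,yaw],degrees=True) # closing dir = (sin yaw,-cos yaw)
def delta(pos,rot):
    s,p,r=state(); print("cm",(np.array(pos)-p)*100,"rv",(rot*r.inv()).as_rotvec(),"t",s["time"])
def rk(v): return O+A@np.array(v)
def inrack():
    s,p,r=state(); print("rack mm",(A.T@(p-O))*1000,"F rack",A.T@np.array(s["wrist_force"]),"open",s["opening"],"gf",s["grasp_force"],"t",s["time"], "rv err",(binR()*r.inv()).as_rotvec(),"q",s["q"])
E
python3 -c "
from t import *
delta(rk([0,-.003,.154]),binR()); print(A)
delta(rk([0,-.003,.051]),binR())"
```

```text
cm [ 31.1058 -33.9813  -6.1718] rv [ 0.2561 -0.3914 -1.2696] t 0.8
[[ 0.9043  0.0663 -0.4217]
 [-0.0601  0.9978  0.028 ]
 [ 0.4226  0.      0.9063]]
cm [ 35.4492 -34.2698 -15.5068] rv [ 0.2561 -0.3914 -1.2696] t 0.8
```

Emit:
{"name": "play_rows", "arguments": {
  "targets": [
    {"grip": 0, "linear": [6, -6, 1], "delta_rot": [0.03, -0.05, -0.15]},
    {"grip": 0, "linear": [14, -14, 2], "delta_rot": [0.08, -0.12, -0.4]},
    {"grip": 0, "linear": [22, -22, 2], "delta_rot": [0.13, -0.2, -0.65]},
    {"grip": 0, "linear": [28, -30, 0], "delta_rot": [0.2, -0.3, -1.0]},
    {"grip": 0, "linear": [31.1, -34, -4], "delta_rot": [0.256, -0.391, -1.27]},
    {"grip": 0, "linear": [31.1, -34, -6.2], "delta_rot": [0.256, -0.391, -1.27]},
    {"grip": 0, "linear": [31.1, -34, -6.2], "delta_rot": [0.256, -0.391, -1.27]},
    {"grip": 0, "linear": [31.1, -34, -6.2], "delta_rot": [0.256, -0.391, -1.27]},
    {"grip": 0, "linear": [31.1, -34, -6.2], "delta_rot": [0.256, -0.391, -1.27]},
    {"grip": 0, "linear": [31.1, -34, -6.2], "delta_rot": [0.256, -0.391, -1.27]}
  ],
  "force": 30
}}

```text
time: 1.8
ee_pos: [0.4979, 0.1746, 0.1676]
tcp_rot: [155.0, -0.0, 85.8]
wrist_force: [-0.5, 0.9, 0.5]
opening: 0.0854
grasp_force: 0.0
```

```bash
python3 -c "
from t import *
inrack(); delta(rk([0,-.003,.051]),binR())"
```

```text
rack mm [ -0.2595  -5.9655 151.9347] F rack [-0.3473  0.8655  0.6631] open 0.08541192120520584 gf 0.0 t 1.8 rv err [-0.0002 -0.0001  0.007 ] q [ 25.8922 -21.5062 -24.5095  65.0253 -12.2218 117.7139]
cm [ 4.2994  0.0116 -9.1368] rv [-0.0002 -0.0001  0.007 ] t 1.8
```

Emit:
{"name": "play_rows", "arguments": {
  "targets": [
    {"grip": 0, "linear": [1.5, 0.05, -3]},
    {"grip": 0, "linear": [3.0, 0.05, -6.3]},
    {"grip": 0, "linear": [4.3, 0.05, -9.1]},
    {"grip": 0, "linear": [4.3, 0.05, -9.1]},
    {"grip": 80, "linear": [4.3, 0.05, -9.1]},
    {"grip": 255, "linear": [4.3, 0.05, -9.1]},
    {"grip": 255, "linear": [4.3, 0.05, -9.1]},
    {"grip": 255, "linear": [4.3, 0.05, -9.1]},
    {"grip": 255, "linear": [4.3, 0.05, -9.1]}
  ],
  "force": 30
}}

```text
validation failed for argument at $.ta...
```

```bash
cat > look.py <<'E'
from t import *
n=sys.argv[1]; b=[int(v) for v in sys.argv[2:6]]; out=sys.argv[6]
p=bot.camera(n); c=p["color"][b[1]:b[3],b[0]:b[2],::-1]
s=min(800/c.shape[1],600/c.shape[0]); cv2.imwrite("pics/"+out,cv2.resize(c,None,fx=s,fy=s,interpolation=cv2.INTER_CUBIC))
E
python3 -c "
from t import *
inrack()"; python3 look.py side 190 190 290 265 s1.png
```

```text
rack mm [ -0.2595  -5.9655 151.9347] F rack [-0.3473  0.8655  0.6631] open 0.08541192120520584 gf 0.0 t 1.8 rv err [-0.0002 -0.0001  0.007 ] q [ 25.8922 -21.5062 -24.5095  65.0253 -12.2218 117.7139]
```

View pics/s1.png

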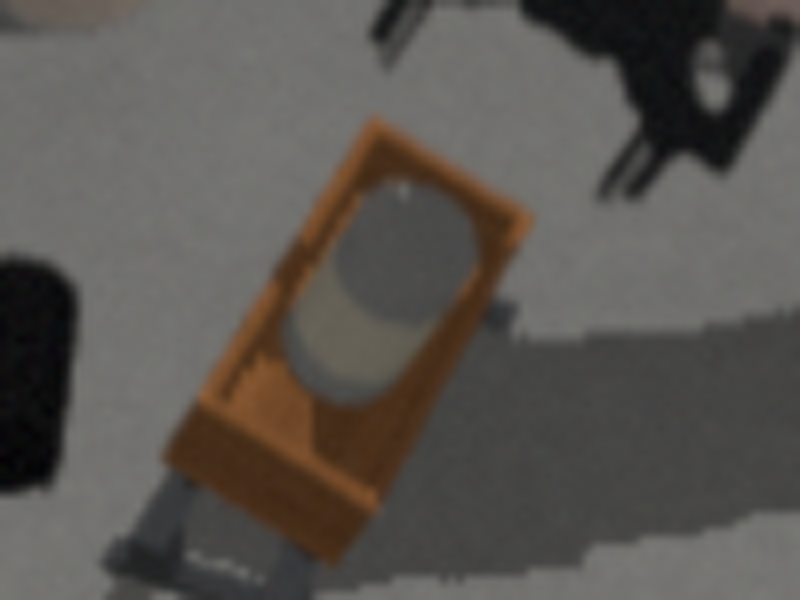

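The fingers hover on either side of the bin, at about (400,30) and (640,150), with the tin (400,290) standing between them. That matches the estimate. The move was refused because its rows had no `delta_rot`, so I'm resending it with that included.

Emit:
{"name": "play_rows", "arguments": {
  "targets": [
    {"grip": 0, "linear": [1.5, 0.05, -3], "delta_rot": [0, 0, 0.007]},
    {"grip": 0, "linear": [3.0, 0.05, -6.3], "delta_rot": [0, 0, 0.007]},
    {"grip": 0, "linear": [4.3, 0.05, -9.1], "delta_rot": [0, 0, 0.007]},
    {"grip": 0, "linear": [4.3, 0.05, -9.1], "delta_rot": [0, 0, 0.007]},
    {"grip": 80, "linear": [4.3, 0.05, -9.1], "delta_rot": [0, 0, 0.007]},
    {"grip": 255, "linear": [4.3, 0.05, -9.1], "delta_rot": [0, 0, 0.007]},
    {"grip": 255, "linear": [4.3, 0.05, -9.1], "delta_rot": [0, 0, 0.007]},
    {"grip": 255, "linear": [4.3, 0.05, -9.1], "delta_rot": [0, 0, 0.007]},
    {"grip": 255, "linear": [4.3, 0.05, -9.1], "delta_rot": [0, 0, 0.007]}
  ],
  "force": 30
}}

```text
time: 2.75
ee_pos: [0.5409, 0.1786, 0.0806]
tcp_rot: [154.9, -0.1, 86.6]
wrist_force: [-6.2, 0.5, 8.3]
opening: 0.0494
grasp_force: 30.3
```

```bash
python3 -c "
from t import *
inrack()"
```

```text
rack mm [ 1.6013  0.8415 55.1009] F rack [-2.129   0.1243 10.1704] open 0.04943969218980774 gf 30.32999485731125 t 2.75 rv err [-0.0016  0.0023 -0.0073] q [ 23.8026 -14.8984 -29.3138  52.9015 -11.1045 114.9745]
```

Emit:
{"name": "play_rows", "arguments": {
  "targets": [
    {"grip": 255, "linear": [0.06, 0.8, 0], "delta_rot": [0, 0, 0]},
    {"grip": 255, "linear": [0.12, 1.8, 0], "delta_rot": [0, 0, 0]},
    {"grip": 255, "linear": [0.18, 2.8, 0], "delta_rot": [0, 0, 0]},
    {"grip": 255, "linear": [0.25, 3.8, 0], "delta_rot": [0, 0, 0]},
    {"grip": 255, "linear": [0.29, 4.3, 0], "delta_rot": [0, 0, 0]},
    {"grip": 255, "linear": [0.3, 4.5, 0], "delta_rot": [0, 0, 0]},
    {"grip": 255, "linear": [0.3, 4.5, 0], "delta_rot": [0, 0, 0]}
  ]
}}

```text
time: 3.45
ee_pos: [0.5437, 0.2232, 0.0792]
tcp_rot: [155.0, -0.0, 86.6]
wrist_force: [-4.2, -1.8, 6.2]
opening: 0.0494
grasp_force: 30.8
```

```bash
python3 -c "
from t import *
inrack()"
```

```text
rack mm [ 0.8959 45.5494 53.8838] F rack [-1.0742 -2.0768  7.3635] open 0.049387172202567095 gf 30.765613317489624 t 3.45 rv err [-0.0007  0.0009 -0.0069] q [ 28.5374 -11.214  -26.3421  53.2204 -12.9068 119.4718]
```

Emit:
{"name": "play_rows", "arguments": {
  "targets": [
    {"grip": 255, "linear": [0.01, 0.2, 0], "delta_rot": [0, 0, -0.007]},
    {"grip": 255, "linear": [0.02, 0.3, 0], "delta_rot": [0, 0, -0.007]},
    {"grip": 255, "linear": [0.03, 0.4, 0], "delta_rot": [0, 0, -0.007]},
    {"grip": 255, "linear": [0.03, 0.5, 0], "delta_rot": [0, 0, -0.007]},
    {"grip": 255, "linear": [0.03, 0.6, 0], "delta_rot": [0, 0, -0.007]}
  ]
}}

```text
time: 3.95
ee_pos: [0.5438, 0.2289, 0.0783]
tcp_rot: [155.0, -0.0, 86.2]
wrist_force: [-1.3, -3.5, 4.7]
opening: 0.0491
grasp_force: 30.6
```

```bash
python3 -c "
from t import *
inrack()"
```

```text
rack mm [ 0.2446 51.2269 53.1782] F rack [ 1.0358 -3.6189  4.6881] open 0.04907029647817707 gf 30.560232996940613 t 3.95 rv err [-0.0002 -0.0002  0.0005] q [ 29.209  -10.5742 -25.8584  53.3716 -13.3039 120.5197]
```

Emit:
{"name": "play_rows", "arguments": {
  "targets": [
    {"grip": 255, "linear": [0.01, 0.15, 0], "delta_rot": [0, 0, 0]},
    {"grip": 255, "linear": [0.02, 0.3, 0], "delta_rot": [0, 0, 0]},
    {"grip": 255, "linear": [0.02, 0.3, 0], "delta_rot": [0, 0, 0]}
  ]
}}

```text
time: 4.25
ee_pos: [0.5436, 0.2321, 0.0778]
tcp_rot: [155.1, -0.0, 86.2]
wrist_force: [-2.5, -2.7, 2.1]
opening: 0.0491
grasp_force: 30.7
```

Emit:
{"name": "play_rows", "arguments": {
  "targets": [
    {"grip": 255, "linear": [0.01, 0.15, 0], "delta_rot": [0, 0, 0]},
    {"grip": 255, "linear": [0.02, 0.3, 0], "delta_rot": [0, 0, 0]},
    {"grip": 255, "linear": [0.02, 0.3, 0], "delta_rot": [0, 0, 0]}
  ]
}}

```text
time: 4.55
ee_pos: [0.5439, 0.2352, 0.078]
tcp_rot: [155.1, -0.0, 86.2]
wrist_force: [-2.5, -2.6, 0.8]
opening: 0.0496
grasp_force: 30.7
```

Emit:
{"name": "play_rows", "arguments": {
  "targets": [
    {"grip": 255, "linear": [0.01, 0.15, 0], "delta_rot": [0, 0, 0]},
    {"grip": 255, "linear": [0.02, 0.3, 0], "delta_rot": [0, 0, 0]},
    {"grip": 255, "linear": [0.02, 0.3, 0], "delta_rot": [0, 0, 0]}
  ]
}}

```text
time: 4.85
ee_pos: [0.5443, 0.2383, 0.0782]
tcp_rot: [155.0, -0.0, 86.2]
wrist_force: [-0.9, -0.2, -0.3]
opening: 0.0493
grasp_force: 30.8
```

```bash
python3 -c "
from t import *
inrack()
p=bot.camera('side'); k=proj(p,[rk([x,.0815,z]) for x in(-.039,.039) for z in(0,.046)]); print(k)
c=p['color'][190:265,180:280,::-1]; cv2.imwrite('pics/s2.png',cv2.resize(c,None,fx=8,fy=8,interpolation=2))"
```

```text
rack mm [ 0.0844 60.6203 53.1497] F rack [-0.9896 -0.3001  0.0769] open 0.049340512496484655 gf 30.801329612731934 t 4.85 rv err [-0.0006 -0.0005 -0.    ] q [ 30.1184  -9.7829 -25.1678  53.4736 -13.5992 121.3732]
[[231.7115 260.8755]
 [237.1618 253.7954]
 [209.5786 247.443 ]
 [214.3359 239.9246]]
```

View pics/s2.png

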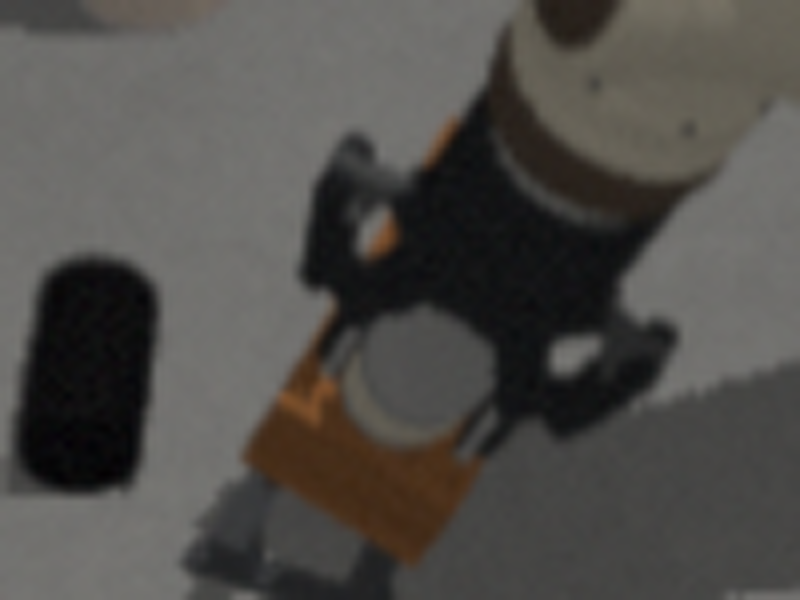

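```bash
cat > pl.py <<'E'
from t import *
from scipy.optimize import fsolve
def onplane(p,px,z):  # rack-frame x,y (mm) of pixel on plane rack z (m)
    return fsolve(lambda v: proj(p,[rk([v[0]/1e3,v[1]/1e3,z])])[0]-np.array(px),[0,0])
E
python3 -c "
from pl import *
p=bot.camera('side')
f=lambda u,v:(180+(u+.5)/8-.5,190+(v+.5)/8-.5)
print('tin top ctr',onplane(p,f(428,375),.09))
for c in [(245,458),(412,565)]: print('end wall outer bottom',onplane(p,f(*c),.0))
for c in [(480,465),(283,392)]: print('end rim outer corners',onplane(p,f(*c),.046))
r=bot.trace(p,'tin_mid'); 
for q in r: print(q['conf'],q['box'])
W=cloud(p); m=(W[...,2]>.085)
L=(W-O)@A; g=p['color'].astype(int); sel=(np.abs(L[...,2]-.09)<.006)&(np.abs(L[...,0])<.04)&(L[...,1]>.02)&(L[...,1]<.1)&(g.sum(-1)>150)
print('tin top cloud',sel.sum(),L[sel].mean(0),L[sel].min(0),L[sel].max(0))
o=g[...,0]-g[...,2]>35; s2=o&(L[...,1]>.04)&(L[...,1]<.12)&(np.abs(L[...,0])<.06); print('orange y max',np.percentile(L[s2][:,1],[90,95,99,100]))
"
```

```text
tin top ctr [-1.0982 68.5833]
end wall outer bottom [38.405  78.4369]
end wall outer bottom [-36.2936  80.5947]
end rim outer corners [-36.9615  58.2717]
end rim outer corners [39.5406 76.2678]
0.83 [179.1, 221.8, 200.7, 249.5]
0.65 [225.4, 227.7, 244.6, 247.5]
tin top cloud 147 [0.0008 0.0653 0.0904] [-0.0285  0.0503  0.0841] [0.0393 0.08   0.096 ]
orange y max [0.0822 0.0827 0.0835 0.084 ]
```

The picture shows the tin's top (428,375) past the end wall. It pivoted between the pads once the wall stopped its side, so the tin is leaning. I'll back off, release it and let it right itself.

Emit:
{"name": "play_rows", "arguments": {
  "targets": [
    {"grip": 255, "linear": [-0.04, -0.5, 0], "delta_rot": [0, 0, 0]},
    {"grip": 255, "linear": [-0.07, -1.1, 0], "delta_rot": [0, 0, 0]},
    {"grip": 255, "linear": [-0.07, -1.1, 0], "delta_rot": [0, 0, 0]},
    {"grip": 150, "linear": [-0.07, -1.1, 0], "delta_rot": [0, 0, 0]},
    {"grip": 60, "linear": [-0.07, -1.1, 0], "delta_rot": [0, 0, 0]},
    {"grip": 0, "linear": [-0.07, -1.1, 0], "delta_rot": [0, 0, 0]},
    {"grip": 0, "linear": [-0.07, -1.1, 0], "delta_rot": [0, 0, 0]}
  ]
}}

```text
time: 5.7
ee_pos: [0.5437, 0.227, 0.0784]
tcp_rot: [155.0, -0.0, 86.2]
wrist_force: [0.3, -0.8, 0.7]
opening: 0.0852
grasp_force: 0.0
```

```bash
python3 -c "
from pl import *
inrack()
p=bot.camera('side'); W=cloud(p); g=p['color'].astype(int); L=(W-O)@A
r=[q for q in bot.trace(p,'tin_mid')]
for q in r: print(q['conf'],q['box'])
sel=(np.abs(L[...,2]-.09)<.006)&(np.abs(L[...,0])<.04)&(L[...,1]>.01)&(L[...,1]<.1)&(g.sum(-1)>150)
print('tin top cloud',sel.sum(),L[sel].mean(0),L[sel].min(0),L[sel].max(0))
c=p['color'][190:265,180:280,::-1]; cv2.imwrite('pics/s3.png',cv2.resize(c,None,fx=6,fy=6,interpolation=2))
delta([.461,-.098,.16],downR(70+90)); delta([.461,-.098,.16],downR(70))"
```

```text
rack mm [ 0.3413 49.3532 53.2008] F rack [ 0.5979 -0.7524  0.524 ] open 0.08515672074157682 gf 0.0 t 5.7 rv err [-0.0003 -0.0002  0.0003] q [ 29.0151 -10.7349 -25.9941  53.3454 -13.2281 120.3282]
0.98 [179.3, 224.5, 199.5, 251.8]
0.51 [226.9, 219.9, 247.2, 244.7]
tin top cloud 44 [-0.0074  0.0355  0.09  ] [-0.0254  0.0294  0.0846] [0.0127 0.0404 0.0946]
cm [ -8.2703 -32.5035   8.1648] rv [-0.2555  0.3914  1.2667] t 5.8
cm [ -8.2703 -32.5035   8.1648] rv [ 0.09    0.4282 -0.2779] t 5.8
```

View pics/s3.png

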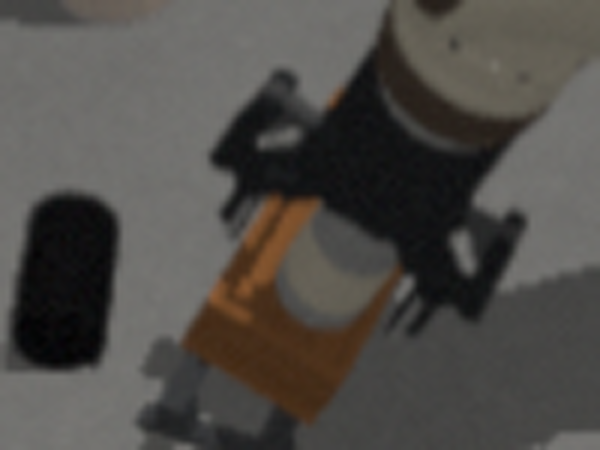

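The tin is upright again but has come back toward mid-bin (330,270). I'll push it low with closed fingers instead.

Emit:
{"name": "play_rows", "arguments": {
  "targets": [
    {"grip": 0, "linear": [-1.7, 0.1, 3.6], "delta_rot": [0, 0, 0]},
    {"grip": 0, "linear": [-3.4, 0.2, 7.2], "delta_rot": [0, 0, 0]},
    {"grip": 120, "linear": [-3.6, -3.8, 7.2], "delta_rot": [0, 0, 0]},
    {"grip": 255, "linear": [-3.9, -7.8, 7.2], "delta_rot": [0, 0, 0]},
    {"grip": 255, "linear": [-3.9, -7.8, 7.2], "delta_rot": [0, 0, 0]},
    {"grip": 255, "linear": [-3.9, -7.8, 7.2], "delta_rot": [0, 0, 0]},
    {"grip": 255, "linear": [-2.4, -7.85, 4.0], "delta_rot": [0, 0, 0]},
    {"grip": 255, "linear": [-0.8, -7.9, 0.6], "delta_rot": [0, 0, 0]},
    {"grip": 255, "linear": [0.0, -8.0, -1.1], "delta_rot": [0, 0, 0]},
    {"grip": 255, "linear": [0.0, -8.0, -1.1], "delta_rot": [0, 0, 0]}
  ]
}}

```text
time: 6.8
ee_pos: [0.5424, 0.1471, 0.0636]
tcp_rot: [155.3, 0.1, 86.2]
wrist_force: [-0.4, 0.2, -0.2]
opening: -0.0002
grasp_force: 0.0
```

Emit:
{"name": "play_rows", "arguments": {
  "targets": [
    {"grip": 255, "linear": [0.06, 0.8, 0], "delta_rot": [0, 0, 0]},
    {"grip": 255, "linear": [0.12, 1.8, 0], "delta_rot": [0, 0, 0]},
    {"grip": 255, "linear": [0.18, 2.8, 0], "delta_rot": [0, 0, 0]},
    {"grip": 255, "linear": [0.22, 3.5, 0], "delta_rot": [0, 0, 0]},
    {"grip": 255, "linear": [0.24, 3.8, 0], "delta_rot": [0, 0, 0]},
    {"grip": 255, "linear": [0.24, 3.8, 0], "delta_rot": [0, 0, 0]}
  ]
}}

```text
time: 7.4
ee_pos: [0.5514, 0.1856, 0.0748]
tcp_rot: [154.2, -0.1, 86.0]
wrist_force: [13.5, -12.2, 12.9]
opening: -0.0002
grasp_force: 9.4
```

```bash
python3 -c "
from t import *
inrack()"
```

```text
rack mm [ 8.2241  8.4852 45.6325] F rack [ 18.3603 -11.2615   5.7043] open -0.00016423257420694433 gf 9.443923830986023 t 7.4 rv err [-0.0006  0.0145  0.0041] q [ 24.3963 -13.2924 -28.8911  51.3118 -11.8968 116.0099]
```

Emit:
{"name": "play_rows", "arguments": {
  "targets": [
    {"grip": 255, "linear": [-0.13, -2.0, 0], "delta_rot": [0, 0, 0]},
    {"grip": 255, "linear": [-0.9, -1.95, -0.36], "delta_rot": [0, 0, 0]},
    {"grip": 255, "linear": [-0.9, -1.95, -0.36], "delta_rot": [0, 0, 0]},
    {"grip": 255, "linear": [-0.86, -1.3, -0.36], "delta_rot": [0, 0, 0]},
    {"grip": 255, "linear": [-0.8, -0.7, -0.36], "delta_rot": [0, 0, 0]},
    {"grip": 255, "linear": [-0.78, -0.2, -0.36], "delta_rot": [0, 0, 0]},
    {"grip": 255, "linear": [-0.76, 0.0, -0.36], "delta_rot": [0, 0, 0]},
    {"grip": 255, "linear": [-0.76, 0.0, -0.36], "delta_rot": [0, 0, 0]}
  ]
}}

```text
time: 8.2
ee_pos: [0.5385, 0.1856, 0.0637]
tcp_rot: [155.0, -0.0, 86.2]
wrist_force: [0.3, -2.1, 0.7]
opening: 0.0002
grasp_force: 0.3
```

```bash
python3 -c "
from t import *
inrack()"
```

```text
rack mm [-8.0827  7.6365 40.942 ] F rack [ 0.7125 -2.0948  0.4355] open 0.00018943905910921415 gf 0.2733788941986859 t 8.2 rv err [-0.0005 -0.0004 -0.0003] q [ 24.8025 -13.982  -30.4056  51.3231 -11.6341 116.2947]
```

Emit:
{"name": "play_rows", "arguments": {
  "targets": [
    {"grip": 255, "linear": [0.02, 0.25, 0], "delta_rot": [0, 0, 0]},
    {"grip": 255, "linear": [0.03, 0.4, 0], "delta_rot": [0, 0, 0]},
    {"grip": 255, "linear": [0.03, 0.4, 0], "delta_rot": [0, 0, 0]}
  ]
}}

```text
time: 8.5
ee_pos: [0.5388, 0.189, 0.0636]
tcp_rot: [155.0, -0.0, 86.2]
wrist_force: [1.2, -3.3, 1.4]
opening: 0.0005
grasp_force: 1.3
```

Emit:
{"name": "play_rows", "arguments": {
  "targets": [
    {"grip": 255, "linear": [0.01, 0.1, 0], "delta_rot": [0, 0, 0]},
    {"grip": 255, "linear": [0.01, 0.2, 0], "delta_rot": [0, 0, 0]},
    {"grip": 255, "linear": [0.01, 0.2, 0], "delta_rot": [0, 0, 0]}
  ]
}}

```text
time: 8.8
ee_pos: [0.5389, 0.191, 0.0637]
tcp_rot: [155.0, -0.0, 86.2]
wrist_force: [2.0, -3.6, 2.2]
opening: -0.0002
grasp_force: 1.8
```

```bash
python3 -c "
from t import *
inrack()"
```

```text
rack mm [-8.0658 13.0653 40.9757] F rack [ 2.9911 -3.4813  1.0521] open -0.00022393080250457303 gf 1.7763992585241795 t 8.8 rv err [-0.0003 -0.0002  0.0005] q [ 25.4095 -13.5542 -30.0485  51.3692 -11.8933 116.9064]
```

Emit:
{"name": "play_rows", "arguments": {
  "targets": [
    {"grip": 255, "linear": [0.01, 0.1, 0], "delta_rot": [0, 0, 0]},
    {"grip": 255, "linear": [0.01, 0.15, 0], "delta_rot": [0, 0, 0]},
    {"grip": 255, "linear": [0.01, 0.15, 0], "delta_rot": [0, 0, 0]}
  ]
}}

```text
time: 9.1
ee_pos: [0.539, 0.1925, 0.0637]
tcp_rot: [155.0, -0.0, 86.2]
wrist_force: [0.8, -4.4, 3.0]
opening: 0.0001
grasp_force: 2.0
```

Emit:
{"name": "play_rows", "arguments": {
  "targets": [
    {"grip": 255, "linear": [0.01, 0.1, 0], "delta_rot": [0, 0, 0]},
    {"grip": 255, "linear": [0.01, 0.15, 0], "delta_rot": [0, 0, 0]},
    {"grip": 255, "linear": [0.01, 0.15, 0], "delta_rot": [0, 0, 0]}
  ]
}}

```text
time: 9.4
ee_pos: [0.539, 0.1928, 0.0637]
tcp_rot: [155.0, 0.1, 86.1]
wrist_force: [0.8, -9.7, 4.9]
opening: -0.0001
grasp_force: 4.5
```

Emit:
{"name": "play_rows", "arguments": {
  "targets": [
    {"grip": 255, "linear": [0.01, 0.1, 0], "delta_rot": [0, 0, 0]},
    {"grip": 255, "linear": [0.01, 0.15, 0], "delta_rot": [0, 0, 0]},
    {"grip": 255, "linear": [0.01, 0.15, 0], "delta_rot": [0, 0, 0]}
  ]
}}

```text
time: 9.7
ee_pos: [0.5391, 0.193, 0.0638]
tcp_rot: [155.0, 0.2, 86.0]
wrist_force: [-1.6, -18.5, 8.0]
opening: -0.0002
grasp_force: 6.9
```

```bash
python3 -c "
from t import *
inrack()"
```

```text
rack mm [-8.0026 15.1084 41.028 ] F rack [  3.0282 -18.6146   7.3728] open -0.00018811208715439684 gf 6.910476163029671 t 9.7 rv err [ 0.0042 -0.0002  0.0037] q [ 25.7983 -13.2354 -29.7652  51.5392 -12.3248 117.3581]
```

```bash
python3 -c "
from t import *
delta([.461,-.098,.17],downR(-19.5)); delta(rk([-.008,.010,.14]),binR())
s,p,r=state(); 
for f in (.33,.66): print((downR(-19.5)*r.inv()).as_rotvec()*f)"
```

```text
cm [ -7.8063 -29.1005  10.6198] rv [ 0.424   0.2722 -1.809 ] t 9.7
cm [-4.2072 -0.2325  8.97  ] rv [ 0.0042 -0.0002  0.0037] t 9.7
[ 0.1399  0.0898 -0.597 ]
[ 0.2798  0.1796 -1.194 ]
```

Emit:
{"name": "play_rows", "arguments": {
  "targets": [
    {"grip": 255, "linear": [-0.02, -0.4, 0], "delta_rot": [0, 0, 0]},
    {"grip": 255, "linear": [-1.8, -0.4, 4.2], "delta_rot": [0, 0, 0]},
    {"grip": 255, "linear": [-4.2, -0.4, 9.0], "delta_rot": [0, 0, 0]},
    {"grip": 120, "linear": [-5, -5, 11], "delta_rot": [0.065, 0.042, -0.28]},
    {"grip": 0, "linear": [-5.5, -9, 11.5], "delta_rot": [0.1, 0.065, -0.43]},
    {"grip": 0, "linear": [-6, -13, 11.5], "delta_rot": [0.14, 0.09, -0.6]},
    {"grip": 0, "linear": [-6.5, -17, 11], "delta_rot": [0.18, 0.115, -0.77]},
    {"grip": 0, "linear": [-7, -21, 10.6], "delta_rot": [0.215, 0.138, -0.91]},
    {"grip": 0, "linear": [-7.5, -25, 10.6], "delta_rot": [0.25, 0.16, -1.06]},
    {"grip": 0, "linear": [-7.8, -29.1, 10.6], "delta_rot": [0.28, 0.18, -1.19]}
  ]
}}

```text
time: 10.7
ee_pos: [0.4606, -0.0961, 0.1695]
tcp_rot: [169.4, -6.4, 26.8]
wrist_force: [0.9, 0.3, -0.3]
opening: 0.0858
grasp_force: 0.0
```

```bash
python3 -c "
from t import *
delta([.461,-.098,.17],downR(-19.5)); inrack()"
```

```text
cm [ 0.0388 -0.185   0.0457] rv [ 0.1823  0.1264 -0.7946] t 10.7
rack mm [ -16.8912 -278.6099  161.8453] F rack [ 0.6348  0.4059 -0.6152] open 0.08575066177535601 gf 0.0 t 10.7 rv err [-0.2416 -0.1545  1.0159] q [ -8.813  -18.5477 -19.0984  78.0811  -4.9203 144.489 ]
```

```bash
python3 -c "
from t import *
delta([.461,-.098,.17],downR(70.5)); delta([.461,-.098,.044],downR(70.5));"
```

```text
cm [ 0.0388 -0.185   0.0457] rv [0.0394 0.2179 0.77  ] t 10.7
cm [  0.0388  -0.185  -12.5543] rv [0.0394 0.2179 0.77  ] t 10.7
```

Emit:
{"name": "play_rows", "arguments": {
  "targets": [
    {"grip": 0, "linear": [0.04, -0.1, 0], "delta_rot": [0.008, 0.045, 0.15]},
    {"grip": 0, "linear": [0.04, -0.1, 0], "delta_rot": [0.016, 0.085, 0.3]},
    {"grip": 0, "linear": [0.04, -0.1, 0], "delta_rot": [0.024, 0.13, 0.45]},
    {"grip": 0, "linear": [0.04, -0.1, 0], "delta_rot": [0.032, 0.17, 0.6]},
    {"grip": 0, "linear": [0.04, -0.1, 0], "delta_rot": [0.039, 0.218, 0.77]},
    {"grip": 0, "linear": [0.04, -0.1, -0.5], "delta_rot": [0.039, 0.218, 0.77]},
    {"grip": 0, "linear": [0.04, -0.1, -4.5], "delta_rot": [0.039, 0.218, 0.77]},
    {"grip": 0, "linear": [0.04, -0.1, -8.5], "delta_rot": [0.039, 0.218, 0.77]},
    {"grip": 0, "linear": [0.04, -0.1, -12.5], "delta_rot": [0.039, 0.218, 0.77]},
    {"grip": 0, "linear": [0.04, -0.1, -12.5], "delta_rot": [0.039, 0.218, 0.77]}
  ]
}}

```text
time: 11.7
ee_pos: [0.4581, -0.0952, 0.0395]
tcp_rot: [-179.6, 0.0, 70.8]
wrist_force: [-0.3, -0.4, -0.4]
opening: 0.0857
grasp_force: 0.0
```

Emit:
{"name": "play_rows", "arguments": {
  "targets": [
    {"grip": 80, "linear": [0, 0, 0], "delta_rot": [0, 0, 0]},
    {"grip": 150, "linear": [0, 0, 0], "delta_rot": [0, 0, 0]},
    {"grip": 150, "linear": [0, 0, 0], "delta_rot": [0, 0, 0]},
    {"grip": 150, "linear": [0, 0, 0], "delta_rot": [0, 0, 0]},
    {"grip": 150, "linear": [0, 0, 0], "delta_rot": [0, 0, 0]}
  ],
  "force": 25
}}

```text
time: 12.2
ee_pos: [0.4628, -0.0966, 0.0472]
tcp_rot: [179.6, -0.0, 70.8]
wrist_force: [-2.0, 1.2, 8.0]
opening: 0.0579
grasp_force: 28.0
```

```bash
python3 -c "
from t import *
inrack(); s,p,r=state(); print(p,s['tcp_rot']); delta([.461,-.098,.044],downR(160.5))"
```

```text
rack mm [ -66.5699 -278.9533   49.9836] F rack [1.5288 1.1076 8.1234] open 0.0579414299682184 gf 27.97083020210266 t 12.2 rv err [-0.0863 -0.4227  0.2646] q [-11.7763  -5.4412 -20.7043  74.3834  -0.0295  97.4259]
[ 0.4628 -0.0966  0.0472] [179.6457  -0.0164  70.7978]
cm [-0.1835 -0.1358 -0.3167] rv [-0.0033  0.006   1.5656] t 12.2
```

Emit:
{"name": "play_rows", "arguments": {
  "targets": [
    {"grip": 0, "linear": [0, 0, 0], "delta_rot": [0, 0, 0]},
    {"grip": 0, "linear": [0, 0, 0], "delta_rot": [0, 0, 0]},
    {"grip": 0, "linear": [0, 0, 3], "delta_rot": [0, 0, 0]},
    {"grip": 0, "linear": [0, 0, 6.5], "delta_rot": [0, 0, 0.14]},
    {"grip": 0, "linear": [0, 0, 7], "delta_rot": [0, 0, 0.29]},
    {"grip": 0, "linear": [0, 0, 7], "delta_rot": [0, 0, 0.44]},
    {"grip": 0, "linear": [0, 0, 7], "delta_rot": [0, 0, 0.59]},
    {"grip": 0, "linear": [0, 0, 7], "delta_rot": [0, 0, 0.74]},
    {"grip": 0, "linear": [0, 0, 7], "delta_rot": [0, 0, 0.89]},
    {"grip": 0, "linear": [0, 0, 7], "delta_rot": [0, 0, 1.04]}
  ]
}}

```text
time: 13.2
ee_pos: [0.4616, -0.0966, 0.1149]
tcp_rot: [179.8, 0.0, 130.7]
wrist_force: [0.6, -0.0, -0.2]
opening: 0.0852
grasp_force: 0.0
```

```bash
python3 -c "
from t import *
s,p,r=state(); print(p,s['tcp_rot']); delta([.462,-.0965,.044],downR(160.6))"
```

```text
[ 0.4616 -0.0966  0.1149] [179.8347   0.0471 130.7308]
cm [ 0.0388  0.0063 -7.093 ] rv [-0.0019  0.0023  0.5213] t 13.2
```

Emit:
{"name": "play_rows", "arguments": {
  "targets": [
    {"grip": 0, "linear": [0, 0, 0], "delta_rot": [-0.001, 0.001, 0.14]},
    {"grip": 0, "linear": [0, 0, 0], "delta_rot": [-0.001, 0.001, 0.28]},
    {"grip": 0, "linear": [0, 0, -1], "delta_rot": [-0.002, 0.002, 0.42]},
    {"grip": 0, "linear": [0, 0, -1], "delta_rot": [-0.002, 0.002, 0.52]},
    {"grip": 0, "linear": [0, 0, -4], "delta_rot": [-0.002, 0.002, 0.52]},
    {"grip": 0, "linear": [0, 0, -7], "delta_rot": [-0.002, 0.002, 0.52]},
    {"grip": 0, "linear": [0, 0, -7.1], "delta_rot": [-0.002, 0.002, 0.52]},
    {"grip": 90, "linear": [0, 0, -7.1], "delta_rot": [-0.002, 0.002, 0.52]},
    {"grip": 200, "linear": [0, 0, -7.1], "delta_rot": [-0.002, 0.002, 0.52]},
    {"grip": 200, "linear": [0, 0, -7.1], "delta_rot": [-0.002, 0.002, 0.52]}
  ]
}}

```text
time: 14.2
ee_pos: [0.4625, -0.097, 0.0456]
tcp_rot: [-180.0, 0.2, 160.2]
wrist_force: [-0.6, -1.9, 5.8]
opening: 0.0576
grasp_force: 28.4
```

Emit:
{"name": "play_rows", "arguments": {
  "targets": [
    {"grip": 200, "linear": [0, 0, 0], "delta_rot": [0, 0, 0]},
    {"grip": 255, "linear": [0, 0, 0], "delta_rot": [0, 0, 0]},
    {"grip": 255, "linear": [0, 0, 0], "delta_rot": [0, 0, 0]},
    {"grip": 255, "linear": [0, 0, 0], "delta_rot": [0, 0, 0]}
  ],
  "force": 60
}}

```text
time: 14.6
ee_pos: [0.4627, -0.097, 0.0458]
tcp_rot: [-180.0, 0.2, 160.2]
wrist_force: [-0.9, -2.3, 6.3]
opening: 0.0569
grasp_force: 65.4
```

```bash
python3 -c "
from t import *
s,p,r=state(); print(p,s['tcp_rot'],s['opening'],s['grasp_force'],s['q']); delta(rk([0,-.030,.14]),binR())"
```

```text
[ 0.4627 -0.097   0.0458] [-179.9984    0.1995  160.1617] 0.05690364472055686 65.44825315475464 [-11.8231  -5.2497 -20.6835  74.3689  -0.0294   8.0151]
cm [ 3.8895 24.729  11.1109] rv [ 0.259  -0.3894 -1.2684] t 14.6
```

Emit:
{"name": "play_rows", "arguments": {
  "targets": [
    {"grip": 255, "linear": [0, 0, 3], "delta_rot": [0, 0, 0]},
    {"grip": 255, "linear": [0, 1, 8], "delta_rot": [0.02, -0.03, -0.1]},
    {"grip": 255, "linear": [0, 4, 12], "delta_rot": [0.05, -0.075, -0.24]},
    {"grip": 255, "linear": [0.5, 7, 12], "delta_rot": [0.078, -0.117, -0.38]},
    {"grip": 255, "linear": [1, 10, 12], "delta_rot": [0.106, -0.16, -0.52]},
    {"grip": 255, "linear": [1.5, 13, 12], "delta_rot": [0.135, -0.2, -0.66]},
    {"grip": 255, "linear": [2, 16, 12], "delta_rot": [0.163, -0.245, -0.8]},
    {"grip": 255, "linear": [2.6, 19, 12], "delta_rot": [0.192, -0.288, -0.94]},
    {"grip": 255, "linear": [3.2, 22, 12], "delta_rot": [0.22, -0.33, -1.08]},
    {"grip": 255, "linear": [3.9, 24.7, 11.5], "delta_rot": [0.248, -0.373, -1.22]}
  ]
}}

```text
time: 15.6
ee_pos: [0.5007, 0.1519, 0.1604]
tcp_rot: [155.7, 0.3, 88.9]
wrist_force: [1.1, -0.7, -2.9]
opening: 0.0573
grasp_force: 65.3
```

Emit:
{"name": "play_rows", "arguments": {
  "targets": [
    {"grip": 255, "linear": [0, 0, -0.4], "delta_rot": [0.011, -0.016, -0.05]},
    {"grip": 255, "linear": [0, 0, -0.4], "delta_rot": [0.011, -0.016, -0.05]},
    {"grip": 255, "linear": [0, 0, -0.4], "delta_rot": [0.011, -0.016, -0.05]}
  ]
}}

```text
time: 15.9
ee_pos: [0.5003, 0.1505, 0.1551]
tcp_rot: [155.1, -0.2, 86.5]
wrist_force: [0.5, -0.3, -2.4]
opening: 0.0573
grasp_force: 65.3
```

```bash
python3 -c "
from t import *
inrack(); delta(rk([0,-.030,.14]),binR())
p=bot.camera('top');c=p['color'][140:215,160:260,::-1]; cv2.imwrite('pics/t1.png',cv2.resize(c,None,fx=6,fy=6,interpolation=2))"
```

```text
rack mm [ -1.929  -29.9095 138.9197] F rack [-0.5698 -0.28   -2.4202] open 0.05732989340336792 gf 65.30073881149292 t 15.9 rv err [-0.0032 -0.0019 -0.0052] q [ 22.4172 -22.9883 -26.9662  63.3173 -10.45   113.8555]
cm [ 0.1283 -0.0176  0.1794] rv [-0.0032 -0.0019 -0.0052] t 15.9
```

View pics/t1.png

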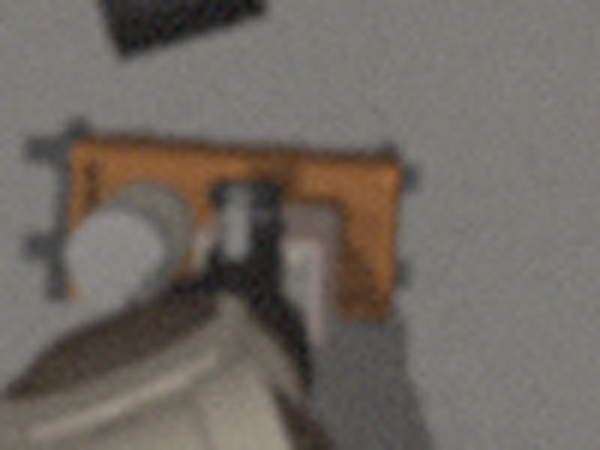

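The tin stands against the left end wall at (120,240), and the canister hangs over the free part of the bin at (300,270). Now I'll lower it.

Emit:
{"name": "play_rows", "arguments": {
  "targets": [
    {"grip": 255, "linear": [0.17, 0, 0.08], "delta_rot": [-0.003, -0.002, -0.005]},
    {"grip": 255, "linear": [1.2, -0.08, -2.2], "delta_rot": [-0.003, -0.002, -0.005]},
    {"grip": 255, "linear": [2.0, -0.13, -4.0], "delta_rot": [-0.003, -0.002, -0.005]},
    {"grip": 255, "linear": [2.8, -0.18, -5.6], "delta_rot": [-0.003, -0.002, -0.005]},
    {"grip": 255, "linear": [3.5, -0.23, -7.1], "delta_rot": [-0.003, -0.002, -0.005]},
    {"grip": 255, "linear": [3.5, -0.23, -7.1], "delta_rot": [-0.003, -0.002, -0.005]}
  ]
}}

```text
time: 16.55
ee_pos: [0.5351, 0.1469, 0.0815]
tcp_rot: [155.2, 0.1, 86.0]
wrist_force: [-0.7, 0.3, -1.9]
opening: 0.057
grasp_force: 65.3
```

```bash
python3 -c "
from t import *
inrack()"
```

```text
rack mm [ -1.3477 -31.143   57.4036] F rack [-1.4277  0.2546 -1.4292] open 0.05702831512422183 gf 65.31284093856812 t 16.55 rv err [ 0.0009 -0.0028  0.0032] q [ 20.5124 -17.2644 -30.9962  53.4468 -10.0857 112.4401]
```

Emit:
{"name": "play_rows", "arguments": {
  "targets": [
    {"grip": 255, "linear": [0.15, 0, -0.3], "delta_rot": [0.001, -0.003, 0.003]},
    {"grip": 255, "linear": [0.2, 0.8, -0.3], "delta_rot": [0.001, -0.003, 0.003]},
    {"grip": 255, "linear": [0.25, 1.6, -0.3], "delta_rot": [0.001, -0.003, 0.003]},
    {"grip": 255, "linear": [0.28, 2.2, -0.3], "delta_rot": [0.001, -0.003, 0.003]},
    {"grip": 255, "linear": [0.29, 2.4, -0.3], "delta_rot": [0.001, -0.003, 0.003]},
    {"grip": 255, "linear": [0.29, 2.4, -0.3], "delta_rot": [0.001, -0.003, 0.003]},
    {"grip": 255, "linear": [0.29, 2.4, -0.3], "delta_rot": [0.001, -0.003, 0.003]}
  ]
}}

```text
time: 17.25
ee_pos: [0.5383, 0.1724, 0.0807]
tcp_rot: [154.8, -0.1, 86.3]
wrist_force: [-0.0, -0.6, -3.3]
opening: 0.0576
grasp_force: 65.5
```

```bash
python3 -c "
from t import *
inrack()"
```

```text
rack mm [-0.3279 -5.5243 56.0592] F rack [-1.3672 -0.5686 -3.0112] open 0.05757940337827643 gf 65.5148184299469 t 17.25 rv err [-0.0017  0.0034 -0.0015] q [ 23.3054 -15.6383 -29.9121  52.952  -11.0561 114.8108]
```

Emit:
{"name": "play_rows", "arguments": {
  "targets": [
    {"grip": 255, "linear": [0, 0.1, 0], "delta_rot": [0, 0, 0]},
    {"grip": 255, "linear": [0.01, 0.2, 0], "delta_rot": [0, 0, 0]},
    {"grip": 255, "linear": [0.01, 0.2, 0], "delta_rot": [0, 0, 0]}
  ]
}}

```text
time: 17.55
ee_pos: [0.5386, 0.1739, 0.0808]
tcp_rot: [154.8, -0.1, 86.2]
wrist_force: [0.0, -2.2, -1.3]
opening: 0.0572
grasp_force: 65.5
```

Emit:
{"name": "play_rows", "arguments": {
  "targets": [
    {"grip": 255, "linear": [0, 0.1, 0], "delta_rot": [0, 0, 0]},
    {"grip": 255, "linear": [0.01, 0.2, 0], "delta_rot": [0, 0, 0]},
    {"grip": 255, "linear": [0.01, 0.2, 0], "delta_rot": [0, 0, 0]}
  ]
}}

```text
time: 17.85
ee_pos: [0.5387, 0.1747, 0.0809]
tcp_rot: [154.8, 0.1, 86.1]
wrist_force: [-1.5, -9.7, 2.9]
opening: 0.0573
grasp_force: 66.1
```

```bash
python3 -c "
from t import *
inrack()"
```

```text
rack mm [ 0.0085 -3.1774 56.1703] F rack [ 0.4554 -9.8181  2.9884] open 0.05725313788770476 gf 66.08688712120056 t 17.85 rv err [0.0013 0.004  0.0011] q [ 23.6872 -15.3619 -29.6668  53.0425 -11.422  115.2434]
```

Emit:
{"name": "play_rows", "arguments": {
  "targets": [
    {"grip": 255, "linear": [-0.02, -0.3, 0], "delta_rot": [0, 0, 0]},
    {"grip": 255, "linear": [0.16, -0.31, 0.08], "delta_rot": [0, 0, 0]},
    {"grip": 255, "linear": [0.25, -0.32, 0.127], "delta_rot": [0, 0, 0]},
    {"grip": 255, "linear": [0.34, -0.32, 0.17], "delta_rot": [0, 0, 0]},
    {"grip": 255, "linear": [0.34, -0.32, 0.17], "delta_rot": [0, 0, 0]},
    {"grip": 255, "linear": [0.43, -0.33, 0.21], "delta_rot": [0, 0, 0]},
    {"grip": 255, "linear": [0.43, -0.33, 0.21], "delta_rot": [0, 0, 0]}
  ]
}}

```text
time: 18.55
ee_pos: [0.5422, 0.1731, 0.0821]
tcp_rot: [154.9, -0.1, 86.3]
wrist_force: [-4.6, 2.9, -2.6]
opening: 0.0572
grasp_force: 65.8
```

```bash
python3 -c "
from t import *
inrack()"
```

```text
rack mm [ 3.757  -4.5675 55.7744] F rack [-5.4191  2.5631 -0.3717] open 0.05724561722254331 gf 65.75500130653381 t 18.55 rv err [-0.0018  0.0016 -0.0017] q [ 23.1673 -15.0291 -29.2389  53.0857 -10.9588 114.6871]
```

Emit:
{"name": "play_rows", "arguments": {
  "targets": [
    {"grip": 255, "linear": [-0.2, 0, -0.09], "delta_rot": [0, 0, 0]},
    {"grip": 255, "linear": [-0.45, 0.03, -0.21], "delta_rot": [0, 0, 0]},
    {"grip": 255, "linear": [-0.63, 0.04, -0.3], "delta_rot": [0, 0, 0]},
    {"grip": 255, "linear": [-0.72, 0.05, -0.34], "delta_rot": [0, 0, 0]},
    {"grip": 255, "linear": [-0.81, 0.05, -0.38], "delta_rot": [0, 0, 0]},
    {"grip": 255, "linear": [-0.81, 0.05, -0.38], "delta_rot": [0, 0, 0]}
  ]
}}

```text
time: 19.15
ee_pos: [0.5351, 0.1734, 0.0793]
tcp_rot: [154.7, -0.1, 86.2]
wrist_force: [3.0, 0.1, -2.2]
opening: 0.0572
grasp_force: 65.1
```

```bash
python3 -c "
from t import *
inrack()"
```

```text
rack mm [-3.8019 -4.7363 56.2091] F rack [ 1.8328  0.2969 -3.2287] open 0.05717555828003635 gf 65.12674927711487 t 19.15 rv err [-0.0017  0.0046 -0.0008] q [ 23.6062 -16.008  -30.3648  52.8662 -11.2149 115.1209]
```

Emit:
{"name": "play_rows", "arguments": {
  "targets": [
    {"grip": 255, "linear": [0.35, -0.02, 0.16], "delta_rot": [0, 0, 0]},
    {"grip": 255, "linear": [0.37, 0.12, 0.16], "delta_rot": [0, 0, 0]},
    {"grip": 255, "linear": [0.45, 0.12, -0.02], "delta_rot": [0, 0, 0]},
    {"grip": 255, "linear": [0.53, 0.12, -0.2], "delta_rot": [0, 0, 0]},
    {"grip": 255, "linear": [0.53, 0.12, -0.2], "delta_rot": [0, 0, 0]},
    {"grip": 255, "linear": [0.53, 0.12, -0.2], "delta_rot": [0, 0, 0]}
  ]
}}

```text
time: 19.75
ee_pos: [0.5402, 0.1744, 0.0769]
tcp_rot: [154.8, -0.1, 86.2]
wrist_force: [-1.2, -2.8, 0.2]
opening: 0.0572
grasp_force: 65.8
```

```bash
python3 -c "
from t import *
inrack()"
```

```text
rack mm [-0.3458 -3.4023 51.9517] F rack [-0.8212 -2.8291  0.6017] open 0.05721298368241014 gf 65.75234413146973 t 19.75 rv err [-0.0012  0.0036 -0.0008] q [ 23.474  -15.1439 -29.9435  52.4614 -11.1703 114.9948]
```

Emit:
{"name": "play_rows", "arguments": {
  "targets": [
    {"grip": 150, "linear": [0, 0, 0], "delta_rot": [0, 0, 0]},
    {"grip": 60, "linear": [0, 0, 0], "delta_rot": [0, 0, 0]},
    {"grip": 0, "linear": [0, 0, 0], "delta_rot": [0, 0, 0]},
    {"grip": 0, "linear": [-1.7, 0.1, 3.6], "delta_rot": [0, 0, 0]},
    {"grip": 0, "linear": [-3.8, 0.25, 8.2], "delta_rot": [0, 0, 0]},
    {"grip": 0, "linear": [-3.8, 0.25, 8.2], "delta_rot": [0, 0, 0]}
  ],
  "force": 25
}}

```text
time: 20.35
ee_pos: [0.5032, 0.1785, 0.1664]
tcp_rot: [154.3, -0.4, 86.3]
wrist_force: [0.8, 0.1, 0.6]
opening: 0.0852
grasp_force: 0.0
```

```bash
python3 -c "
from t import *
delta([.529,-.339,.17],downR(29.5))
p=bot.camera('side'); W=cloud(p); L=(W-O)@A; m=(L[...,2]>.06)&(np.abs(L[...,0])<.04)&(np.abs(L[...,1])<.08)&(p['color'].sum(-1)>180); print(m.sum(),np.percentile(L[m],[5,50,95],axis=0))
c=p['color'][190:265,180:280,::-1]; cv2.imwrite('pics/s4.png',cv2.resize(c,None,fx=6,fy=6,interpolation=2))"
```

```text
cm [  2.5824 -51.7549   0.3566] rv [ 0.2419  0.3992 -0.9729] t 20.35
4085 [[-0.0357 -0.0592  0.0897]
 [ 0.0007  0.023   0.4873]
 [ 0.0356  0.0574  0.6397]]
```

View pics/s4.png

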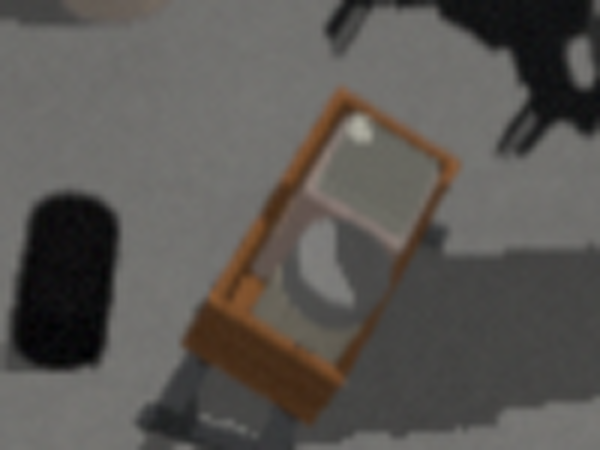

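The canister (380,185) and the tin (340,260) stand side by side at the far end. Next is the carton.

Emit:
{"name": "play_rows", "arguments": {
  "targets": [
    {"grip": 0, "linear": [0, -4.5, 0.4], "delta_rot": [0.03, 0.05, -0.12]},
    {"grip": 0, "linear": [0, -9.5, 0.4], "delta_rot": [0.06, 0.1, -0.24]},
    {"grip": 0, "linear": [0, -14.5, 0.4], "delta_rot": [0.09, 0.15, -0.37]},
    {"grip": 0, "linear": [0.5, -19.5, 0.4], "delta_rot": [0.12, 0.2, -0.49]},
    {"grip": 0, "linear": [1, -24.5, 0.4], "delta_rot": [0.15, 0.25, -0.61]},
    {"grip": 0, "linear": [1.5, -29.5, 0.4], "delta_rot": [0.18, 0.3, -0.73]},
    {"grip": 0, "linear": [2, -34.5, 0.4], "delta_rot": [0.21, 0.35, -0.85]},
    {"grip": 0, "linear": [2.5, -39.5, 0.4], "delta_rot": [0.242, 0.4, -0.973]},
    {"grip": 0, "linear": [2.6, -44.5, 0.4], "delta_rot": [0.242, 0.4, -0.973]},
    {"grip": 0, "linear": [2.6, -49.5, 0.4], "delta_rot": [0.242, 0.4, -0.973]}
  ]
}}

```text
time: 21.4
ee_pos: [0.5282, -0.3191, 0.1609]
tcp_rot: [-179.4, 0.4, 29.5]
wrist_force: [1.7, 0.5, 1.2]
opening: 0.0853
grasp_force: 0.0
```

Emit:
{"name": "play_rows", "arguments": {
  "targets": [
    {"grip": 0, "linear": [0, -2.2, 0], "delta_rot": [0, 0, 0]},
    {"grip": 0, "linear": [0, -2.2, 0], "delta_rot": [0, 0, 0]}
  ]
}}

```text
time: 21.6
ee_pos: [0.5275, -0.3417, 0.1606]
tcp_rot: [-179.4, 0.4, 29.4]
wrist_force: [0.3, 0.6, -0.6]
opening: 0.085
grasp_force: 0.0
```

```bash
python3 -c "
from t import *
delta([.529,-.339,.046],downR(29.5)); print(state()[0]['q'])"
```

```text
cm [  0.1492   0.2682 -11.4606] rv [-0.0063 -0.0111  0.0024] t 21.6
[-32.9147  15.8235  14.6746  89.5813  -0.0389 117.7251]
```

Emit:
{"name": "play_rows", "arguments": {
  "targets": [
    {"grip": 0, "linear": [0.15, 0.2, 0], "delta_rot": [-0.006, -0.011, 0.002]},
    {"grip": 0, "linear": [0.15, 0.2, -4], "delta_rot": [-0.006, -0.011, 0.002]},
    {"grip": 0, "linear": [0.15, 0.2, -8], "delta_rot": [-0.006, -0.011, 0.002]},
    {"grip": 0, "linear": [0.15, 0.2, -11.2], "delta_rot": [-0.006, -0.011, 0.002]},
    {"grip": 90, "linear": [0.15, 0.2, -11.2], "delta_rot": [-0.006, -0.011, 0.002]},
    {"grip": 200, "linear": [0.15, 0.2, -11.2], "delta_rot": [-0.006, -0.011, 0.002]},
    {"grip": 200, "linear": [0.15, 0.2, -11.2], "delta_rot": [-0.006, -0.011, 0.002]},
    {"grip": 200, "linear": [0.15, 0.2, -11.2], "delta_rot": [-0.006, -0.011, 0.002]},
    {"grip": 200, "linear": [0.15, 0.2, -11.2], "delta_rot": [-0.006, -0.011, 0.002]},
    {"grip": 200, "linear": [0.15, 0.2, -11.2], "delta_rot": [-0.006, -0.011, 0.002]}
  ]
}}

```text
time: 22.6
ee_pos: [0.531, -0.3371, 0.0536]
tcp_rot: [179.7, -0.2, 29.7]
wrist_force: [2.4, 2.0, 7.4]
opening: 0.0398
grasp_force: 31.3
```

```bash
python3 -c "
from t import *
s,p,r=state(); print(p,s['tcp_rot'],s['opening'],s['grasp_force'])"
```

```text
[ 0.531  -0.3371  0.0536] [179.7186  -0.2098  29.6972] 0.03983861063647284 31.345210075378418
```

Squeezed at 39.8 mm, so the carton is centred along its y. I'll open, rise, turn 90° to yaw 119.6 and regrasp along its 62 mm side.

Emit:
{"name": "play_rows", "arguments": {
  "targets": [
    {"grip": 0, "linear": [0, 0, 0], "delta_rot": [0, 0, 0]},
    {"grip": 0, "linear": [0, 0, 0], "delta_rot": [0, 0, 0]},
    {"grip": 0, "linear": [0, 0, 3], "delta_rot": [0, 0, 0]},
    {"grip": 0, "linear": [0, 0, 6.5], "delta_rot": [0, 0, 0.14]},
    {"grip": 0, "linear": [0, 0, 7], "delta_rot": [0, 0, 0.29]},
    {"grip": 0, "linear": [0, 0, 7], "delta_rot": [0, 0, 0.44]},
    {"grip": 0, "linear": [0, 0, 7], "delta_rot": [0, 0, 0.59]},
    {"grip": 0, "linear": [0, 0, 7], "delta_rot": [0, 0, 0.74]},
    {"grip": 0, "linear": [0, 0, 7], "delta_rot": [0, 0, 0.89]},
    {"grip": 0, "linear": [0, 0, 7], "delta_rot": [0, 0, 1.04]}
  ]
}}

```text
time: 23.6
ee_pos: [0.5295, -0.3368, 0.121]
tcp_rot: [179.9, -0.1, 89.6]
wrist_force: [0.3, 0.2, -0.5]
opening: 0.0855
grasp_force: 0.0
```

Emit:
{"name": "play_rows", "arguments": {
  "targets": [
    {"grip": 0, "linear": [0, 0, 0], "delta_rot": [0, 0, 0.14]},
    {"grip": 0, "linear": [0, 0, 0], "delta_rot": [0, 0, 0.29]},
    {"grip": 0, "linear": [0, 0, 0], "delta_rot": [0, 0, 0.43]},
    {"grip": 0, "linear": [0, 0, 0], "delta_rot": [0, 0, 0.53]},
    {"grip": 0, "linear": [0, 0, 0], "delta_rot": [0, 0, 0.53]},
    {"grip": 0, "linear": [0, 0, 0], "delta_rot": [0, 0, 0.53]}
  ]
}}

```text
time: 24.2
ee_pos: [0.5296, -0.3368, 0.1209]
tcp_rot: [179.9, -0.1, 119.5]
wrist_force: [-0.3, 0.7, -0.9]
opening: 0.0854
grasp_force: 0.0
```

```bash
python3 -c "
from t import *
delta([.531,-.3371,.0475],downR(119.6)); print(state()[0]['q'],state()[0]['tcp_rot'])"
```

```text
cm [ 0.1444 -0.0322 -7.3448] rv [-0.0017  0.0007  0.0026] t 24.2
[-32.5035  14.8818   9.1647  84.3008   0.1071  28.0428] [179.9139  -0.0662 119.4537]
```

Emit:
{"name": "play_rows", "arguments": {
  "targets": [
    {"grip": 0, "linear": [0.14, -0.03, -2], "delta_rot": [-0.002, 0.001, 0.003]},
    {"grip": 0, "linear": [0.14, -0.03, -5], "delta_rot": [-0.002, 0.001, 0.003]},
    {"grip": 0, "linear": [0.14, -0.03, -7.2], "delta_rot": [-0.002, 0.001, 0.003]},
    {"grip": 0, "linear": [0.14, -0.03, -7.2], "delta_rot": [-0.002, 0.001, 0.003]}
  ]
}}

```text
time: 24.6
ee_pos: [0.5293, -0.336, 0.0455]
tcp_rot: [-179.8, -0.3, 119.7]
wrist_force: [-0.1, 0.8, 0.0]
opening: 0.0857
grasp_force: 0.0
```

```bash
python3 -c "
from t import *
delta([.531,-.3371,.0475],downR(119.6))"
```

```text
cm [ 0.1696 -0.1138  0.1989] rv [-0.0026 -0.0048 -0.0013] t 24.6
```

Emit:
{"name": "play_rows", "arguments": {
  "targets": [
    {"grip": 0, "linear": [0, 0, 0], "delta_rot": [0, 0, 0]},
    {"grip": 0, "linear": [0, 0, 0], "delta_rot": [0, 0, 0]}
  ]
}}

```text
time: 24.8
ee_pos: [0.5317, -0.3375, 0.0508]
tcp_rot: [180.0, 0.1, 119.8]
wrist_force: [0.0, 0.6, 0.3]
opening: 0.0855
grasp_force: 0.0
```

```bash
python3 -c "
from t import *
delta([.531,-.3371,.0475],downR(119.6))"
```

```text
cm [-0.0727  0.0403 -0.3295] rv [ 0.0015  0.0018 -0.0028] t 24.8
```

Emit:
{"name": "play_rows", "arguments": {
  "targets": [
    {"grip": 0, "linear": [-0.06, 0.04, -0.4], "delta_rot": [0, 0, -0.003]},
    {"grip": 0, "linear": [-0.06, 0.04, -0.4], "delta_rot": [0, 0, -0.003]},
    {"grip": 0, "linear": [-0.06, 0.04, -0.4], "delta_rot": [0, 0, -0.003]},
    {"grip": 80, "linear": [-0.06, 0.04, -0.4], "delta_rot": [0, 0, -0.003]},
    {"grip": 200, "linear": [-0.06, 0.04, -0.4], "delta_rot": [0, 0, -0.003]},
    {"grip": 200, "linear": [-0.06, 0.04, -0.4], "delta_rot": [0, 0, -0.003]},
    {"grip": 200, "linear": [-0.06, 0.04, -0.4], "delta_rot": [0, 0, -0.003]},
    {"grip": 200, "linear": [-0.06, 0.04, -0.4], "delta_rot": [0, 0, -0.003]}
  ]
}}

```text
time: 25.6
ee_pos: [0.5305, -0.3367, 0.0453]
tcp_rot: [-180.0, 0.0, 119.6]
wrist_force: [-2.1, -0.9, 2.8]
opening: 0.0618
grasp_force: 28.3
```

Emit:
{"name": "play_rows", "arguments": {
  "targets": [
    {"grip": 255, "linear": [0, 0, 0], "delta_rot": [0, 0, 0]},
    {"grip": 255, "linear": [0, 0, 0], "delta_rot": [0, 0, 0]},
    {"grip": 255, "linear": [0, 0, 0], "delta_rot": [0, 0, 0]}
  ],
  "force": 60
}}

```text
time: 25.9
ee_pos: [0.5306, -0.3368, 0.0454]
tcp_rot: [-180.0, 0.0, 119.6]
wrist_force: [-1.3, -1.0, 4.7]
opening: 0.0611
grasp_force: 65.8
```

```bash
python3 -c "
from t import *
s,p,r=state(); print(p,s['tcp_rot'],s['opening'],s['grasp_force']); delta([.531,-.3371,.0475],downR(119.6)); delta(rk([0,-.055,.16]),binR())"
```

```text
[ 0.5306 -0.3368  0.0454] [-179.9996    0.0487  119.6332] 0.06113552485596866 65.80310583114624
cm [ 0.043  -0.0302  0.208 ] rv [ 0.0007  0.0004 -0.0006] t 25.9
cm [-3.9085 46.27   12.959 ] rv [ 0.0997 -0.4311 -0.5739] t 25.9
```

Emit:
{"name": "play_rows", "arguments": {
  "targets": [
    {"grip": 255, "linear": [0, 0, 4], "delta_rot": [0, 0, 0]},
    {"grip": 255, "linear": [0, 1, 8], "delta_rot": [0, 0, 0]},
    {"grip": 255, "linear": [-0.5, 4, 12], "delta_rot": [0.014, -0.06, -0.08]},
    {"grip": 255, "linear": [-1, 8.5, 14], "delta_rot": [0.028, -0.12, -0.16]},
    {"grip": 255, "linear": [-1.5, 13.5, 14], "delta_rot": [0.042, -0.18, -0.24]},
    {"grip": 255, "linear": [-2, 18.5, 14], "delta_rot": [0.056, -0.24, -0.32]},
    {"grip": 255, "linear": [-2.5, 23.5, 14], "delta_rot": [0.07, -0.3, -0.4]},
    {"grip": 255, "linear": [-3, 28.5, 14], "delta_rot": [0.084, -0.36, -0.48]},
    {"grip": 255, "linear": [-3.5, 33.5, 14], "delta_rot": [0.1, -0.431, -0.574]},
    {"grip": 255, "linear": [-3.9, 38, 14], "delta_rot": [0.1, -0.431, -0.574]}
  ]
}}

```text
time: 26.9
ee_pos: [0.4892, 0.0451, 0.1839]
tcp_rot: [154.9, -0.2, 86.0]
wrist_force: [0.9, 0.0, -1.1]
opening: 0.061
grasp_force: 66.4
```

Emit:
{"name": "play_rows", "arguments": {
  "targets": [
    {"grip": 255, "linear": [0, 4.5, 0], "delta_rot": [0, 0, 0]},
    {"grip": 255, "linear": [0, 7.5, -0.3], "delta_rot": [0, 0, 0]},
    {"grip": 255, "linear": [0, 8.3, -0.6], "delta_rot": [0, 0, 0]},
    {"grip": 255, "linear": [0, 8.3, -0.6], "delta_rot": [0, 0, 0]},
    {"grip": 255, "linear": [0, 8.3, -0.6], "delta_rot": [0, 0, 0]}
  ]
}}

```text
time: 27.4
ee_pos: [0.4912, 0.1258, 0.1784]
tcp_rot: [155.1, -0.0, 86.2]
wrist_force: [0.4, -0.1, -1.3]
opening: 0.0613
grasp_force: 66.4
```

```bash
python3 -c "
from t import *
inrack(); delta(rk([0,-.0535,.11]),binR())
p=bot.camera('top');c=p['color'][140:215,160:260,::-1]; cv2.imwrite('pics/t2.png',cv2.resize(c,None,fx=6,fy=6,interpolation=2))"
```

```text
rack mm [  1.186  -55.1537 163.1961] F rack [-0.1712 -0.0664 -1.3649] open 0.061292108571351846 gf 66.42014265060425 t 27.4 rv err [-0.0003 -0.0014 -0.0003] q [ 19.7909 -25.5242 -26.1388  66.3154  -9.691  111.5969]
cm [ 2.1469  0.0231 -4.8713] rv [-0.0003 -0.0014 -0.0003] t 27.4
```

View pics/t2.png

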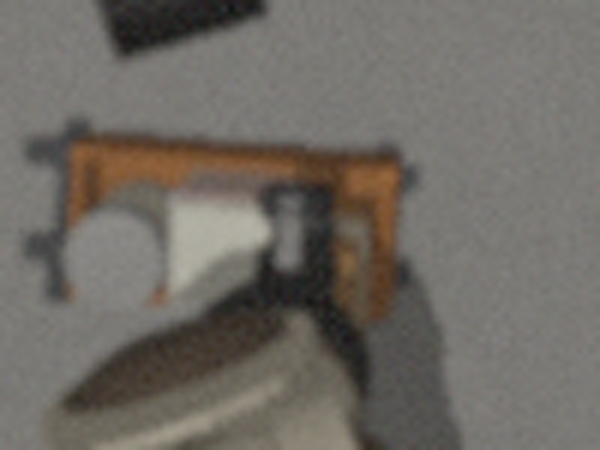

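The carton hangs over the free right-hand gap, at about (340,260). The canister and tin sit to its left.

Emit:
{"name": "play_rows", "arguments": {
  "targets": [
    {"grip": 255, "linear": [-0.1, 0.15, -0.1], "delta_rot": [0, 0, 0]},
    {"grip": 255, "linear": [-0.1, 0.15, -0.1], "delta_rot": [0, 0, 0]},
    {"grip": 255, "linear": [0.2, 0.13, -0.7], "delta_rot": [0, 0, 0]},
    {"grip": 255, "linear": [0.2, 0.13, -0.7], "delta_rot": [0, 0, 0]}
  ]
}}

```text
time: 27.85
ee_pos: [0.4934, 0.1272, 0.1709]
tcp_rot: [155.1, -0.0, 86.2]
wrist_force: [-0.1, 0.1, -1.7]
opening: 0.0616
grasp_force: 66.4
```

```bash
python3 -c "
from t import *
inrack(); delta(rk([0,-.0536,.11]),binR())"
```

```text
rack mm [ -0.0674 -53.6078 155.5314] F rack [-0.8499  0.0619 -1.507 ] open 0.06158112265092073 gf 66.40554785728455 t 27.85 rv err [-0.0005 -0.0013  0.0003] q [ 19.8788 -25.2012 -26.7521  65.3912  -9.7326 111.7136]
cm [ 1.9262 -0.1272 -4.1237] rv [-0.0005 -0.0013  0.0003] t 27.85
```

Spot on. I'll lower straight down the bin normal.

Emit:
{"name": "play_rows", "arguments": {
  "targets": [
    {"grip": 255, "linear": [0.42, -0.03, -0.9], "delta_rot": [0, 0, 0]},
    {"grip": 255, "linear": [0.84, -0.06, -1.8], "delta_rot": [0, 0, 0]},
    {"grip": 255, "linear": [1.26, -0.08, -2.7], "delta_rot": [0, 0, 0]},
    {"grip": 255, "linear": [1.68, -0.11, -3.6], "delta_rot": [0, 0, 0]},
    {"grip": 255, "linear": [1.93, -0.13, -4.12], "delta_rot": [0, 0, 0]},
    {"grip": 255, "linear": [1.93, -0.13, -4.12], "delta_rot": [0, 0, 0]},
    {"grip": 255, "linear": [1.93, -0.13, -4.12], "delta_rot": [0, 0, 0]}
  ]
}}

```text
time: 28.55
ee_pos: [0.5128, 0.1264, 0.1308]
tcp_rot: [155.0, -0.0, 86.2]
wrist_force: [0.4, 0.3, -1.1]
opening: 0.0617
grasp_force: 66.4
```

```bash
python3 -c "
from t import *
inrack(); delta(rk([0,-.0536,.088]),binR())"
```

```text
rack mm [  0.5289 -53.1315 110.995 ] F rack [-0.1307  0.323  -1.1297] open 0.061735042629296286 gf 66.40360593795776 t 28.55 rv err [-0.0008 -0.0003 -0.0003] q [ 18.857  -22.6081 -29.4651  59.8649  -9.3179 110.728 ]
cm [ 0.9187 -0.108  -2.1064] rv [-0.0008 -0.0003 -0.0003] t 28.55
```

Emit:
{"name": "play_rows", "arguments": {
  "targets": [
    {"grip": 255, "linear": [0.3, -0.08, -0.8], "delta_rot": [0, 0, 0]},
    {"grip": 255, "linear": [0.62, -0.1, -1.5], "delta_rot": [0, 0, 0]},
    {"grip": 255, "linear": [0.65, -0.1, -1.5], "delta_rot": [0, 0, 0]},
    {"grip": 255, "linear": [0.65, -0.1, -1.5], "delta_rot": [0, 0, 0]}
  ]
}}

```text
time: 28.95
ee_pos: [0.5191, 0.1253, 0.1154]
tcp_rot: [155.1, -0.0, 86.2]
wrist_force: [0.0, -0.5, -1.2]
opening: 0.0614
grasp_force: 66.4
```

```bash
python3 -c "
from t import *
inrack(); delta(rk([0,-.0538,.086]),binR())"
```

```text
rack mm [ -0.1736 -53.7746  94.2928] F rack [-0.454  -0.4547 -1.1399] open 0.06136580577892696 gf 66.39324903488159 t 28.95 rv err [-0.0006 -0.0009 -0.0002] q [ 18.4388 -21.5779 -30.4497  57.8192  -9.1518 110.3414]
cm [ 0.3652 -0.0268 -0.7442] rv [-0.0006 -0.0009 -0.0002] t 28.95
```

Emit:
{"name": "play_rows", "arguments": {
  "targets": [
    {"grip": 255, "linear": [0.18, -0.01, -0.37], "delta_rot": [0, 0, 0]},
    {"grip": 255, "linear": [0.36, -0.03, -0.74], "delta_rot": [0, 0, 0]},
    {"grip": 255, "linear": [0.36, -0.03, -0.74], "delta_rot": [0, 0, 0]},
    {"grip": 255, "linear": [0.36, -0.03, -0.74], "delta_rot": [0, 0, 0]}
  ]
}}

```text
time: 29.35
ee_pos: [0.5228, 0.125, 0.1082]
tcp_rot: [155.0, -0.0, 86.2]
wrist_force: [-0.1, 0.9, -1.3]
opening: 0.0615
grasp_force: 66.4
```

```bash
python3 -c "
from t import *
inrack(); delta(rk([0,-.0538,.056]),binR())"
```

```text
rack mm [  0.0918 -53.7873  86.2233] F rack [-0.6421  0.8468 -1.124 ] open 0.06147965145170837 gf 66.39371037483215 t 29.35 rv err [-0.0008 -0.0006 -0.0003] q [ 18.2483 -20.9904 -30.8412  56.7931  -9.073  110.1628]
cm [ 1.2661 -0.0854 -2.743 ] rv [-0.0008 -0.0006 -0.0003] t 29.35
```

The carton is inside the rims with no contact. I'll lower it to just above the floor.

Emit:
{"name": "play_rows", "arguments": {
  "targets": [
    {"grip": 255, "linear": [0.25, -0.02, -0.55], "delta_rot": [0, 0, 0]},
    {"grip": 255, "linear": [0.5, -0.03, -1.1], "delta_rot": [0, 0, 0]},
    {"grip": 255, "linear": [0.76, -0.05, -1.65], "delta_rot": [0, 0, 0]},
    {"grip": 255, "linear": [1.02, -0.07, -2.2], "delta_rot": [0, 0, 0]},
    {"grip": 255, "linear": [1.27, -0.08, -2.74], "delta_rot": [0, 0, 0]},
    {"grip": 255, "linear": [1.27, -0.08, -2.74], "delta_rot": [0, 0, 0]},
    {"grip": 255, "linear": [1.27, -0.08, -2.74], "delta_rot": [0, 0, 0]}
  ]
}}

```text
time: 30.05
ee_pos: [0.5354, 0.1242, 0.0807]
tcp_rot: [155.0, -0.0, 86.2]
wrist_force: [0.3, 0.2, -1.9]
opening: 0.0611
grasp_force: 66.4
```

```bash
python3 -c "
from t import *
inrack(); delta(rk([0,-.0538,.0512]),binR())"
```

```text
rack mm [ -0.015  -53.7458  55.9669] F rack [-0.4831  0.2155 -1.8223] open 0.06112292652167265 gf 66.38316750526428 t 30.05 rv err [-0.0007 -0.0008 -0.0003] q [ 17.627  -18.6419 -32.2024  53.005   -8.8261 109.5859]
cm [ 0.202  -0.0189 -0.4314] rv [-0.0007 -0.0008 -0.0003] t 30.05
```

Emit:
{"name": "play_rows", "arguments": {
  "targets": [
    {"grip": 255, "linear": [0.1, -0.01, -0.22], "delta_rot": [0, 0, 0]},
    {"grip": 255, "linear": [0.2, -0.02, -0.43], "delta_rot": [0, 0, 0]},
    {"grip": 255, "linear": [0.2, -0.02, -0.43], "delta_rot": [0, 0, 0]},
    {"grip": 255, "linear": [0.2, -0.02, -0.43], "delta_rot": [0, 0, 0]}
  ]
}}

```text
time: 30.45
ee_pos: [0.5377, 0.1242, 0.0771]
tcp_rot: [155.0, -0.1, 86.2]
wrist_force: [-2.3, -0.8, 1.6]
opening: 0.0614
grasp_force: 66.6
```

```bash
python3 -c "
from t import *
inrack()"
```

```text
rack mm [  0.4847 -53.6551  51.711 ] F rack [-1.3783 -0.9728  2.4475] open 0.061401125504701226 gf 66.62136554718018 t 30.45 rv err [-0.0011  0.0003 -0.0005] q [ 17.528  -18.2896 -32.3726  52.4014  -8.7829 109.4836]
```

It's on the floor; the normal force now pushes upward. I'll release and retreat.

Emit:
{"name": "play_rows", "arguments": {
  "targets": [
    {"grip": 150, "linear": [0, 0, 0], "delta_rot": [0, 0, 0]},
    {"grip": 60, "linear": [0, 0, 0], "delta_rot": [0, 0, 0]},
    {"grip": 0, "linear": [0, 0, 0], "delta_rot": [0, 0, 0]},
    {"grip": 0, "linear": [-1.2, 0.08, 2.5], "delta_rot": [0, 0, 0]},
    {"grip": 0, "linear": [-2.5, 0.17, 5.4], "delta_rot": [0, 0, 0]},
    {"grip": 0, "linear": [-4.2, 0.28, 9.1], "delta_rot": [0, 0, 0]},
    {"grip": 0, "linear": [-8, 0.2, 13], "delta_rot": [0, 0, 0]},
    {"grip": 0, "linear": [-12, 0, 16], "delta_rot": [0, 0, 0]},
    {"grip": 0, "linear": [-16, 0, 18], "delta_rot": [0, 0, 0]},
    {"grip": 0, "linear": [-16, 0, 18], "delta_rot": [0, 0, 0]}
  ],
  "force": 25
}}

```text
time: 31.45
ee_pos: [0.3756, 0.1243, 0.2616]
tcp_rot: [154.7, -0.3, 86.3]
wrist_force: [1.2, 0.4, 0.2]
opening: 0.0854
grasp_force: 0.0
```

```bash
python3 -c "
from t import *
for n in ('top','side'):
    p=bot.camera(n); L=(cloud(p)-O)@A
    for t,h,y in(('tin',.084,.0505),('canister',.092,-.0035),('carton',.095,-.0538)):
        m=(np.abs(L[...,2]-.006-h)<.008)&(np.abs(L[...,0])<.04)&(np.abs(L[...,1]-y)<.018); q=L[m]
        if len(q)<6: print(n,t,len(q)); continue
        c,_,_,_=np.linalg.lstsq(np.c_[q[:,:2],np.ones(len(q))],q[:,2],rcond=None)
        print(n,t,len(q),'mean',q.mean(0),'top err mm',(np.median(q[:,2])-.006-h)*1e3,'tilt deg',np.degrees(np.arctan(c[:2])))
    b=(190,150,280,217) if n=='top' else (180,190,280,265)
    c=p['color'][b[1]:b[3],b[0]:b[2],::-1]; cv2.imwrite(f'pics/{n}9.png',cv2.resize(c,None,fx=6,fy=6,interpolation=2))
"
```

```text
top tin 190 mean [-0.0045  0.0508  0.0899] top err mm 0.19258836973105875 tilt deg [-0.7122  0.702 ]
top canister 219 mean [ 0.0023 -0.0034  0.098 ] top err mm 0.24693022791116848 tilt deg [-1.6641 -1.0471]
top carton 267 mean [ 0.0021 -0.0538  0.1013] top err mm 0.4220113283448512 tilt deg [-0.3791 -1.075 ]
side tin 161 mean [-0.0058  0.0515  0.0915] top err mm 1.5333420703586702 tilt deg [-0.2101 -0.8289]
side canister 162 mean [ 0.0007 -0.0032  0.0997] top err mm 1.833470458787484 tilt deg [-0.202  -1.2198]
side carton 187 mean [ 0.0011 -0.0525  0.1029] top err mm 2.3210876156999074 tilt deg [-0.9222 -3.6684]
```

View pics/side9.png

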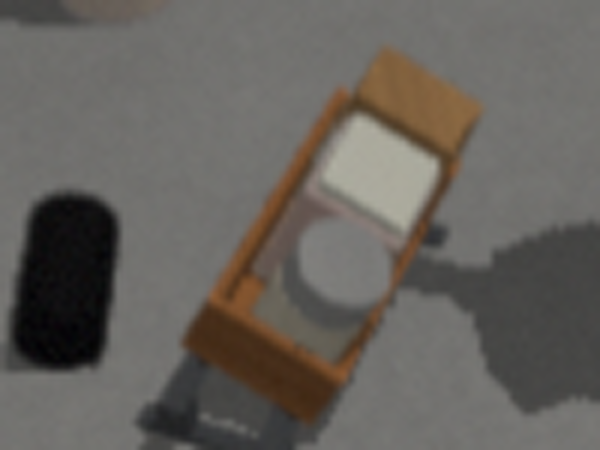

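The tin (345,260), canister (380,170) and carton (420,100) stand in a row. Measured top heights match seating on the floor to within 2.3 mm, and the fitted tilts are under 4°. Handing in.

```bash
python3 -c "
from workcell import bot
print(bot.job_done())"
```

```text
the job is handed in; nothing more can be done
None
```

I packed the carton and the square canister into the bin beside the tin and handed the job in after about 31 s of the 72 s; the hand-in gave no pass or fail. In the last pictures all three stood side by side, within about 2 mm of the expected height and under 4° of tilt. I kept the arm clear of the tub, spice jar and mug, but didn't re-measure them at the end.

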